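# Put a bearing away, shut the case and tug both lids

### The arm

A 7-joint arm with a two-finger parallel gripper is mounted at the origin on a cart in front of the work surface, level with it; the furniture and walls round the work are solid. World frame = base frame: x ahead of the robot, y to its left, z up, the work surface at z = 0. Lengths are in m, angles in rad, forces in N, time in s.
With the tool pointing down it reaches from about 0.4 to 0.85 m from the base axis. Payload 10.4 kg.
Tool frame: the origin (TCP) lies between the finger pads; the fingertips stand 25 mm ahead of it and the grasp point (between the pads) lies 6 mm ahead of it; x points along the fingers, y is the direction in which the jaws open and shut, and the axes are right-handed (so a half turn about x gives the same grasp; the last joint's range is limited). The gripper opens to 87 mm and grips with 3 to 60 N. Pads are 19 mm wide; open, the fingers measure 117 mm over their backs; the gripper's body (75 mm by 190 mm) begins 51 mm behind the grasp point.
Start: joints at [-1.269, 0.332, -0.065, 1.46, 0.022, 1.35, -0.088], TCP at [0.199, 0.592, 0.248] pointing down, gripper open.
Joint ranges: [-2.6, 2.6], [-0.5, 2.12], [-1.47, 1.34], [0.16, 2.42], [-1.27, 4.41], [0.06, 2.06], [-2.6, 2.6]. Speed limits (rad/s): [2.22, 2.22, 2.79, 2.79, 3.14, 3.14, 3.14].

### API

Orientations are given as a unit quaternion [x, y, z, w].
In Python, from bench import r gives the robot as it stands.
- The arm moves only by the shell command python3 -m pendant 'ROWS' [FORCE]. ROWS is JSON, a list of rows, each an object with "translation": the shift along the world's x, y, z in cm, a list of three; "angular": the turn, a rotation vector about the world's x, y, z in degrees, a list of three; "hand": the opening, from -1 (shut) to 1 (fully open). In form: [{"translation": [dx, dy, dz], "angular": [wx, wy, wz], "hand": hand}, ...]. A call has 1 to 20 rows; each row shifts and turns the commanded pose from where the row before left it; what a row does not reach is not made up. A row lasts 1/10 s, in which the tool goes at most 50 mm and 8.59 degrees, less where a joint would pass 70% of its speed; a pose out of reach is approached as far as the arm can. A call is refused whole if a number of a shift passes 5 or a number of a turn 8.59, either way. A call with a gripper value outside its range is refused whole. The fingers move at their own pace and stop on an object; FORCE is the grip in N (left out, the last holds). Time passes only in rows, so rows that do not move let the fingers close. It gives the time, the measured TCP pose, the force and the opening at its end, in the units of the state.
- r.read_state(): the state, without advancing time (a new reading comes with each control period).
- r.camera(name): name is "scene" or "top"; returns the picture (384x512x3 uint8, red, green, blue); there is no depth.
- r.camera_info(name): a dict with "fx", "fy", "cx", "cy" (pixels), "distortion" ([k1, k2, p1, p2, k3] as OpenCV has them; the pictures are not rectified), "rvec" (rotation vector, rad) and "tvec" (3), from world to camera coordinates, as OpenCV has them. Camera axes: x right, y down, z forward; pixel columns grow to the right and rows downward; lengths in m; the calibration is good to about 2 mm. A picture is of the moment at which its call begins. camera_info takes no time and is no camera call.
- r.close_job(): hands the job in, once; it reports no verdict.
Trained networks look in the newest picture that a camera, given by its name, has taken for a name from the list of things; names that differ only in an ending like _2 or _b are one class to them, and where a whole thing is asked for, a point or a joint stands for the part that bears it (a point fixed in the world has none). Each returns a list of dicts, best first, with "confidence" (0 to 1); they miss things now and then, are a little off and sometimes report something else, mostly with a low value. They report only what shows in the picture. A call takes as long as a camera call. They do not tell look-alikes from the thing itself.
- r.find_in(camera, name): "point" ([row, column] in pixels, amid what is visible of it).
- r.mark_of(camera, name): "point" ([row, column] in pixels: a listed point, or the origin of a listed thing).
The state is a dict: "time": time; "joint_positions": joint angles; "joint_vel": joint speeds; "joint_torque": joint torques, N m; "ee_pos": TCP position; "eef_rot": TCP orientation; "ft_force": force on the tool from outside, world axes, zero at the start; "torque": the same for the moment, N m; "width": finger opening in m.
Only numpy, scipy, OpenCV 4.12 (cv2) and the standard library are available. Lean on these libraries where they do the work, as an engineer would, in place of code of your own. Each camera call takes 0.05 s, during which the arm holds its last target.

### The job

Lay the smaller of the two ball bearings flat in the open steel case under the riser, press that case's lid fully shut until it catches, and give its pull tab a firm, steady upward tug that stretches the tab's spring, to check that the catch holds. Then tug the tab of the other case in the same way; if that lid gives, press it shut and tug again until it holds. Leave both lids shut and caught, and do not disturb the larger bearing or the tape measure.

Things in the scene. Friction and masses are not known exactly. Their poses are not given: they have to be found in the camera images.
- bearing_small_centre (a point): centre (8 mm up) of the smaller ball bearing, a steel ring 52 mm in diameter and 16 mm high with a hole, lying flat on the bench at the robot's right; 0.16 kg; z axis up
- bearing_small: the smaller bearing itself, origin at the centre of its underside, z along its axis
- bearing_large_centre (a point): centre (8 mm up) of the larger ball bearing, 62 mm in diameter and 16 mm high, lying flat near the smaller one; either may be the nearer to the robot; not to be moved
- measure_centre (a point): centre of the case of a tape measure, 38 x 84 x 66 mm, standing on the bench in front and to the left of the riser; not to be moved
- riser: fixed plywood riser over both cases: a board 126 (x) x 340 (y) x 18 mm, underside 300 mm above the bench, on a back panel (its front at x = +69 mm). Origin on the bench; the board's front edge is at x = -45 mm, only 13 mm behind the case fronts, so a gripper must reach in under it from the front, tilted 30 to 45 degrees. Tape roll and mug on top, to 420 mm. x away from the robot, z up
- case_a: the case whose lid is open at the start. Grey steel case, fixed, alike to the other; side by side 24 mm apart, either may be left. Outside 116 (depth x) x 146 (width y) x 36 mm high without lid; walls and floor 3 mm. Origin: centre of its underside, on the bench; x points from front wall to back wall, away from the robot, y left, z up. 
- case_b: the case whose lid is down at the start. Grey steel case, fixed, alike to the other; side by side 24 mm apart, either may be left. Outside 116 (depth x) x 146 (width y) x 36 mm high without lid; walls and floor 3 mm. Origin: centre of its underside, on the bench; x points from front wall to back wall, away from the robot, y left, z up. 
- case_a_floor (a point): centre of the inner floor of case_a, 3 mm above the bench. Free inside: x -33 to +55 mm, y -70 to +70 mm from here; in front of that, in the middle, are a black catch housing and its bolt. Axes as the case's
- case_b_floor (a point): centre of the inner floor of case_b, 3 mm above the bench. Free inside: x -33 to +55 mm, y -70 to +70 mm from here; in front of that, in the middle, are a black catch housing and its bolt. Axes as the case's
- case_a_hinge (a point): middle of the lid hinge axis of case_a, 60 mm behind the case's centre, 37 mm above the bench; the axis runs along the case's y. Axes as the case's
- case_b_hinge (a point): middle of the lid hinge axis of case_b, 60 mm behind the case's centre, 37 mm above the bench; the axis runs along the case's y. Axes as the case's
- lid_a_front (a point): middle of the top front edge of the lid of case_a, 120 mm from the hinge axis, 42 mm above the bench when shut. The lid is a plate 150 mm wide, 6 mm thick, 0.25 kg. z out of the lid, x towards the hinge
- lid_b_front (a point): middle of the top front edge of the lid of case_b, 120 mm from the hinge axis, 42 mm above the bench when shut. The lid is a plate 150 mm wide, 6 mm thick, 0.25 kg. z out of the lid, x towards the hinge
- lid_a (a joint): lid angle of case_a, rad: 0 shut, grows as the front rises, stop at 1.12. Starts wide open. A stiff hinge holds it above 1 rad, lower it sinks slowly. A lid just let down rests on the catch bolt at about 0.11 rad, not caught; 4 to 5 N down on the tab or lid front snaps it past the bolt to 0. Caught, it has about 0.02 rad of play and holds a pull of 15 N at the tab
- lid_b (a joint): lid angle of case_b, rad: 0 shut, grows as the front rises, stop at 1.12. Starts down, either caught (0) or resting on the bolt. A stiff hinge holds it above 1 rad, lower it sinks slowly. A lid just let down rests on the catch bolt at about 0.11 rad, not caught; 4 to 5 N down on the tab or lid front snaps it past the bolt to 0. Caught, it has about 0.02 rad of play and holds a pull of 15 N at the tab
- tab_a (a joint): stretch in m of the sprung pull tab on the lid of case_a: 0 free, -0.001 pressed to its lower stop, +0.008 at the upper stop; it slides out of the lid's plane on a 1500 N/m spring, so a 5 N tug reads 0.0033. A lid that is not caught just comes up with it, stretching it 0.001 to 0.003
- tab_b (a joint): stretch in m of the sprung pull tab on the lid of case_b: 0 free, -0.001 pressed to its lower stop, +0.008 at the upper stop; it slides out of the lid's plane on a 1500 N/m spring, so a 5 N tug reads 0.0033. A lid that is not caught just comes up with it, stretching it 0.001 to 0.003
- tab_a_grip (a point): grip point on the steel pull tab of case_a, 138 mm from the hinge axis, mid-thickness (2 mm above the hinge axis; 39 mm above the bench when shut). The tab is a strip 24 mm wide (along the hinge), 6 mm thick, standing 30 mm out of the lid's front edge in the lid's plane, its end rounded, 9 mm thick. Take it across the 24 mm. x from tab to hinge, z out of the lid
- tab_b_grip (a point): grip point on the steel pull tab of case_b, 138 mm from the hinge axis, mid-thickness (2 mm above the hinge axis; 39 mm above the bench when shut). The tab is a strip 24 mm wide (along the hinge), 6 mm thick, standing 30 mm out of the lid's front edge in the lid's plane, its end rounded, 9 mm thick. Take it across the 24 mm. x from tab to hinge, z out of the lid
Not all that is in view belongs to the job. Leave any brown or orange look-alike of the bearing_small alone.

How it is judged:
By the outcome, as a careful person would: the job done as asked, in the order asked, and still so for the second after the job is handed in, with the robot touching nothing.
It also fails if it takes over 72 s, if anything falls off the work surface, if the arm or the gripper's body presses on something with over 40 N, if the wrist force passes 120 N, or if a joint passes its speed limit or range.

## Working session

There is one attempt and no reset: what is moved stays moved. The work goes in short steps, Python scripts to look and compute and a shell command to move; the robot and the scene stay as the last step left them, time stands still between calls to the robot, and variables do not carry over. Pictures are saved under pics/ and viewed, and the job is handed in when it is done.

```bash
ls; mkdir -p pics
python3 - <<'E'
from bench import r
import cv2
for n in ("scene","top"):
    im=r.camera(n); cv2.imwrite(f"pics/{n}0.png",cv2.cvtColor(im,cv2.COLOR_RGB2BGR))
    print(n,r.camera_info(n))
    for k in ("bearing_small_centre","bearing_large_centre","measure_centre","case_a_floor","case_b_floor","case_a_hinge","lid_a_front","lid_b_front","tab_a_grip","tab_b_grip","riser"):
        print(k,[([round(float(v)) for v in d["point"]],round(d["confidence"],2)) for d in r.mark_of(n,k)][:4])
print(r.read_state())
E
```

```text
pics
scene {'fx': 365.5336566696018, 'fy': 365.5336566696018, 'cx': 255.09661253161647, 'cy': 189.58728970111167, 'distortion': array([0.02985678, 0.        , 0.        , 0.        , 0.        ]), 'rvec': array([ 1.97507726, -0.5879591 ,  0.35239353]), 'tvec': array([-0.45090694,  0.17113052,  1.04867855])}
bearing_small_centre [([224, 354], 0.66), ([246, 357], 0.55), ([233, 326], 0.47), ([239, 244], 0.46)]
bearing_large_centre [([246, 300], 0.58), ([170, 222], 0.36)]
measure_centre [([166, 162], 0.54)]
case_a_floor [([172, 226], 0.59)]
case_b_floor [([181, 228], 0.73), ([186, 246], 0.69)]
case_a_hinge [([162, 241], 0.85)]
lid_a_front [([140, 221], 0.72)]
lid_b_front [([173, 229], 0.64)]
tab_a_grip [([135, 218], 0.48)]
tab_b_grip [([183, 228], 0.48)]
riser []
top {'fx': 447.51366945533914, 'fy': 447.51366945533914, 'cx': 250.38785875260305, 'cy': 189.18526683279484, 'distortion': array([-0.00288902,  0.        ,  0.        ,  0.        ,  0.        ]), 'rvec': array([ 1.82370999, -2.08722746,  0.51556197]), 'tvec': array([0.06979456, 0.50841253, 1.48911112])}
bearing_small_centre [([
[... 410 characters left out ...]
, 'joint_positions': array([-1.2686019 ,  0.33217228, -0.06467148,  1.46007851,  0.02156721,
        1.34992554, -0.0884976 ]), 'joint_vel': array([-1.30064260e-05, -8.35164983e-04,  1.36760902e-03, -1.27539290e-03,
       -2.46305745e-04,  9.25128922e-04, -1.60961813e-03]), 'joint_torque': array([ 2.24431651e-04, -6.23032379e+01,  2.47001607e-02, -3.90122259e+01,
       -6.11361559e-02,  3.14761768e-02,  2.65607798e-05]), 'ee_pos': array([0.19944216, 0.59234568, 0.24760303]), 'eef_rot': array([ 0.11437809,  0.6978099 , -0.1142983 ,  0.69779288]), 'ft_force': array([ 0.02656928, -0.46112096,  0.52305981]), 'torque': array([ 0.02476979, -0.03617765, -0.01690487]), 'width': 0.0871226672347315}
```

Run:
```python
import cv2
for n in ("scene","top"):
    im=cv2.imread(f"pics/{n}0.png"); cv2.imwrite(f"pics/{n}0b.png",cv2.resize(im,(800,600),interpolation=cv2.INTER_CUBIC))
im=cv2.imread("pics/scene0.png")[100:280,140:380]; cv2.imwrite("pics/sc0crop.png",cv2.resize(im,(800,600),interpolation=cv2.INTER_CUBIC))
im=cv2.imread("pics/top0.png")[130:280,130:390]; cv2.imwrite("pics/tp0crop.png",cv2.resize(im,(800,462),interpolation=cv2.INTER_CUBIC))
```

```text
(no output)
```

View pics/scene0b.png

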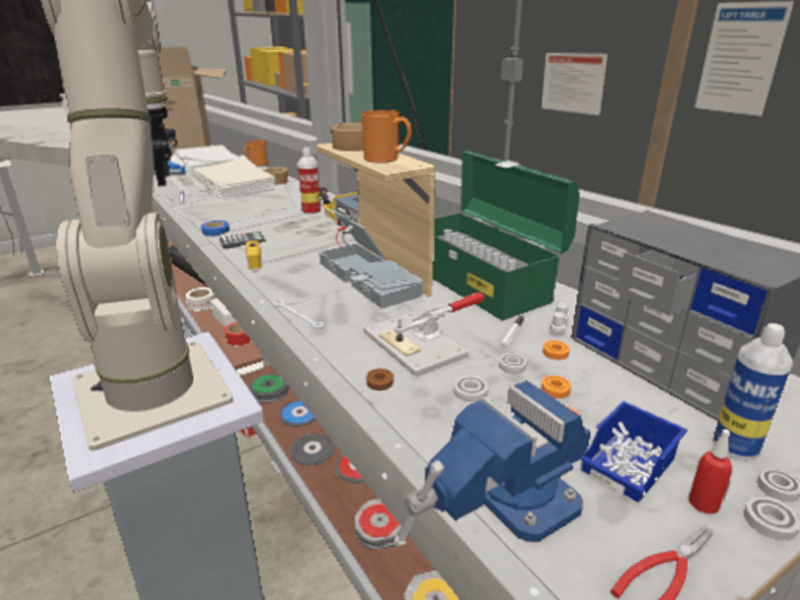

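View pics/top0b.png

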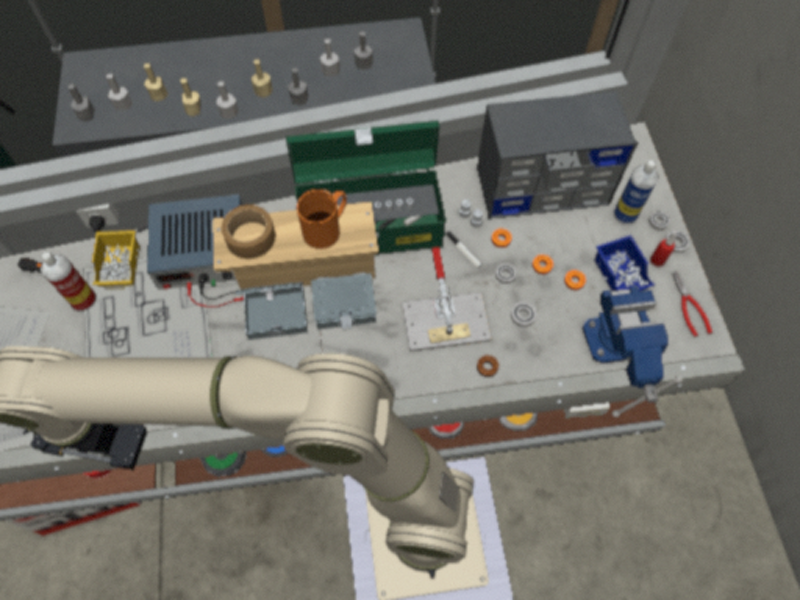

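View pics/sc0crop.png

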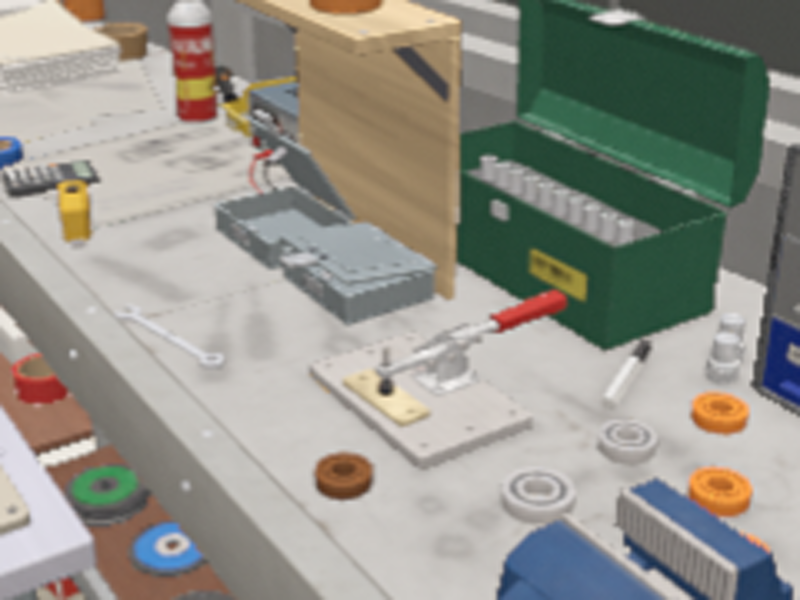

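View pics/tp0crop.png

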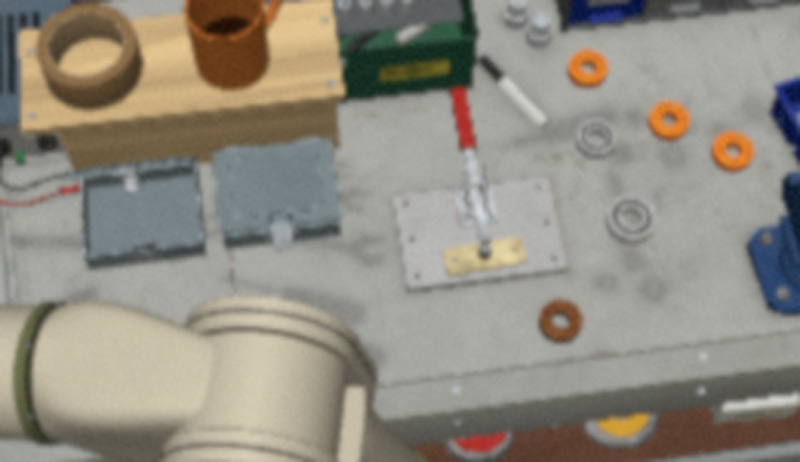

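```bash
cat > h.py <<'E'
import numpy as np, cv2
from scipy.spatial.transform import Rotation as R
I={'scene':dict(f=365.5336566696018,cx=255.09661253161647,cy=189.58728970111167,d=0.02985678,rvec=[1.97507726,-0.5879591,0.35239353],tvec=[-0.45090694,0.17113052,1.04867855]),
'top':dict(f=447.51366945533914,cx=250.38785875260305,cy=189.18526683279484,d=-0.00288902,rvec=[1.82370999,-2.08722746,0.51556197],tvec=[0.06979456,0.50841253,1.48911112])}
def K(c): i=I[c]; return np.array([[i['f'],0,i['cx']],[0,i['f'],i['cy']],[0,0,1.]]),np.array([i['d'],0,0,0,0.])
def ray(c,row,col):
    k,d=K(c); p=cv2.undistortPoints(np.array([[[col,row]]],float),k,d)[0,0]
    Rm=cv2.Rodrigues(np.array(I[c]['rvec']))[0]; t=np.array(I[c]['tvec'])
    return -Rm.T@t, Rm.T@np.array([p[0],p[1],1.])
def atz(c,row,col,z):
    o,v=ray(c,row,col); return o+v*(z-o[2])/v[2]
def proj(c,P):
    k,d=K(c); p=cv2.projectPoints(np.array(P,float).reshape(-1,3),np.array(I[c]['rvec']),np.array(I[c]['tvec']),k,d)[0][:,0]
    return p[:,::-1] # row,col
E
python3 - <<'E'
from h import *
np.set_printoptions(precision=4,suppress=True)
for c,rr,cc,z,n in [('top',173,322,.008,'small'),('scene',233,326,.008,'small'),('top',205,335,.008,'large'),('scene',246,300,.008,'large'),
 ('top',202,219,.042,'lidb front'),('top',207,220,.039,'tabb'),('scene',181,228,.039,'tabb'),('top',200,173,.003,'a floor'),('scene',172,226,.003,'afloor'),('top',192,223,.003,'bfloor'),('scene',186,246,.003,'bfloor'),('top',183,177,.037,'hinge a'),('scene',162,241,.037,'hinge a'),('scene',166,162,.033,'measure')]:
    print(n,c,atz(c,rr,cc,z))
# orange blobs & silver radius
im=cv2.imread('pics/top0.png')
E
```

```text
small top [ 0.6094 -0.2994  0.008 ]
small scene [ 0.5933 -0.3061  0.008 ]
large top [ 0.4637 -0.3194  0.008 ]
large scene [ 0.486  -0.3147  0.008 ]
lidb front top [0.5196 0.1198 0.042 ]
tabb top [0.4997 0.1182 0.039 ]
tabb scene [0.4935 0.1168 0.039 ]
a floor top [0.5718 0.2963 0.003 ]
afloor scene [0.5642 0.2632 0.003 ]
bfloor top [0.5804 0.1005 0.003 ]
bfloor scene [0.5648 0.1063 0.003 ]
hinge a top [0.6257 0.2727 0.037 ]
hinge a scene [0.63   0.2504 0.037 ]
measure scene [0.3436 0.4017 0.033 ]
```

```bash
cat > ov.py <<'E'
from h import *
import sys
def lines(x,y,yaw,la=1.12,lb=0.0):
    """pair centre midpoint; a left(+y)"""
    L=[]
    c,s=np.cos(yaw),np.sin(yaw)
    def W(p): p=np.atleast_2d(p); return np.c_[x+c*p[:,0]-s*p[:,1], y+s*p[:,0]+c*p[:,1], p[:,2]]
    for oy,ang in((.085,la),(-.085,lb)):
        for z in(0,.036):
            L.append((W([[-.058,oy-.073,z],[-.058,oy+.073,z],[.058,oy+.073,z],[.058,oy-.073,z],[-.058,oy-.073,z]]),(0,255,0)))
        def lid(u,v,w): return [.06-u*np.cos(ang)-w*np.sin(ang)*-1*-1, oy+v, .037+u*np.sin(ang)+w*np.cos(ang)] if False else [.06-u*np.cos(ang)+w*np.sin(ang), oy+v, .037+u*np.sin(ang)+w*np.cos(ang)]
        L.append((W([lid(0.004,-.075,.005),lid(.12,-.075,.005),lid(.12,.075,.005),lid(0.004,.075,.005),lid(0.004,-.075,.005)]),(0,0,255)))
        L.append((W([lid(.12,-.012,.005),lid(.15,-.012,.005),lid(.15,.012,.005),lid(.12,.012,.005)]),(255,0,255)))
    b=[[-.045,-.17,.318],[-.045,.17,.318],[.081,.17,.318],[.081,-.17,.318],[-.045,-.17,.318]]
    L.append((W(b),(255,0,0)))
    return L
def overlay(c,img,L,box,out,size=(800,600)):
    r0,r1,c0,c1=box
    im=cv2.resize(img[r0:r1,c0:c1],size,interpolation=cv2.INTER_CUBIC); sx=size[0]/(c1-c0); sy=size[1]/(r1-r0)
    for P,col in L:
        Q=np.concatenate([np.linspace(P[i],P[i+1],8) for i in range(len(P)-1)])
        p=proj(c,Q); q=np.c_[(p[:,1]+.5-c0)*sx-.5,(p[:,0]+.5-r0)*sy-.5].round().astype(np.int32)
        cv2.polylines(im,[q.reshape(-1,1,2)],False,col,1,cv2.LINE_AA)
    cv2.imwrite(out,im)
def circ(x,y,z,rad): 
    t=np.linspace(0,2*np.pi,40); return np.c_[x+rad*np.cos(t),y+rad*np.sin(t),z+0*t]
E
python3 - <<'E'
from ov import *
L=lines(.572,.193,0.03)
B=[(circ(.609,-.299,.016,.026),(255,0,255)),(circ(.471,-.319,.016,.031),(0,0,255))]
overlay('top',cv2.imread('pics/top0.png'),L,(125,230,140,280),'pics/o_top1.png')
overlay('scene',cv2.imread('pics/scene0.png'),L,(80,215,190,370),'pics/o_sc1.png')
overlay('top',cv2.imread('pics/top0.png'),B,(150,225,290,390),'pics/o_topb1.png')
overlay('scene',cv2.imread('pics/scene0.png'),B,(210,270,280,360),'pics/o_scb1.png')
E
```

```text
(no output)
```

View pics/o_top1.png

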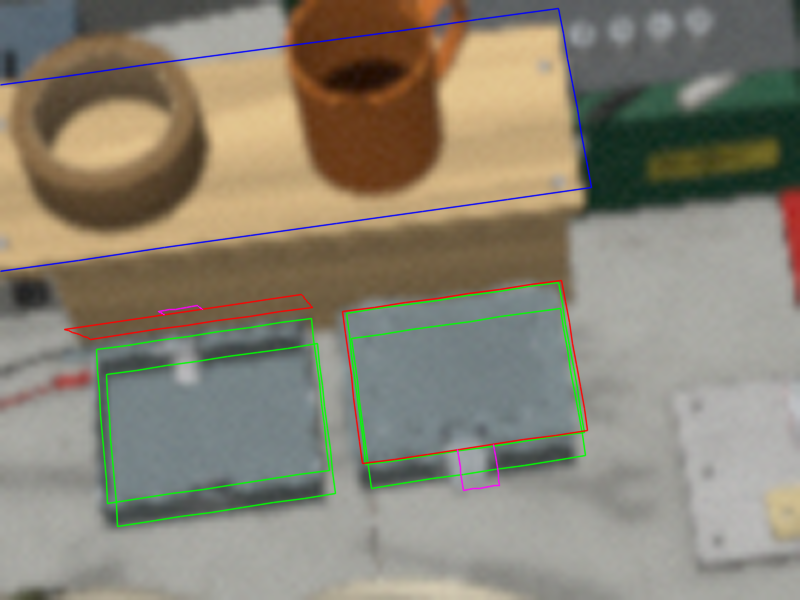

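View pics/o_sc1.png

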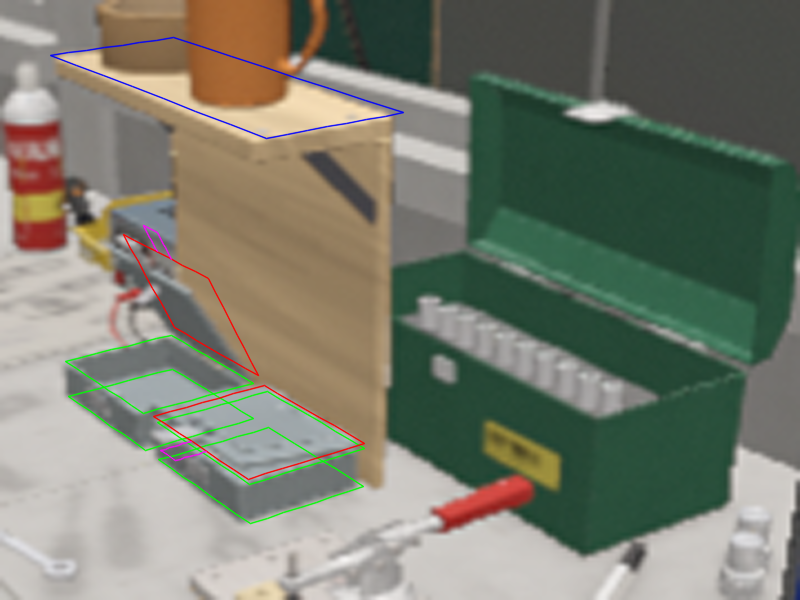

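View pics/o_topb1.png

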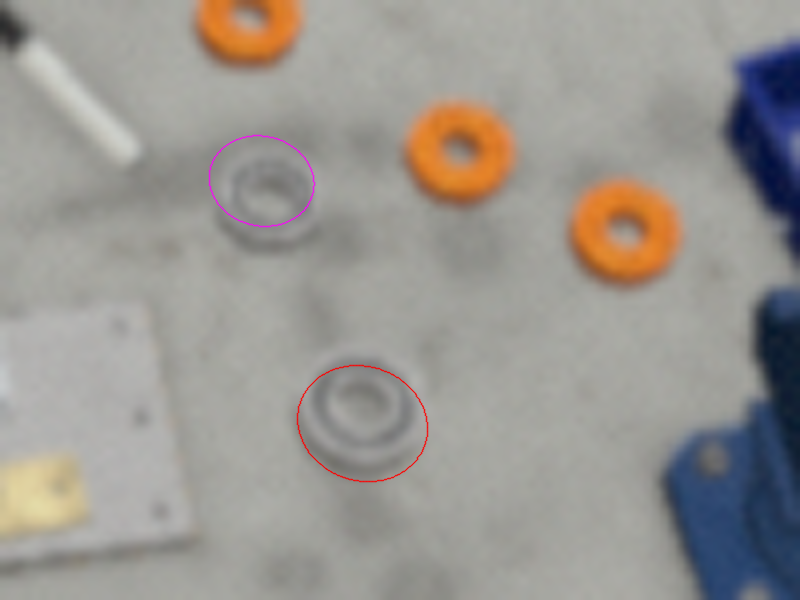

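View pics/o_scb1.png

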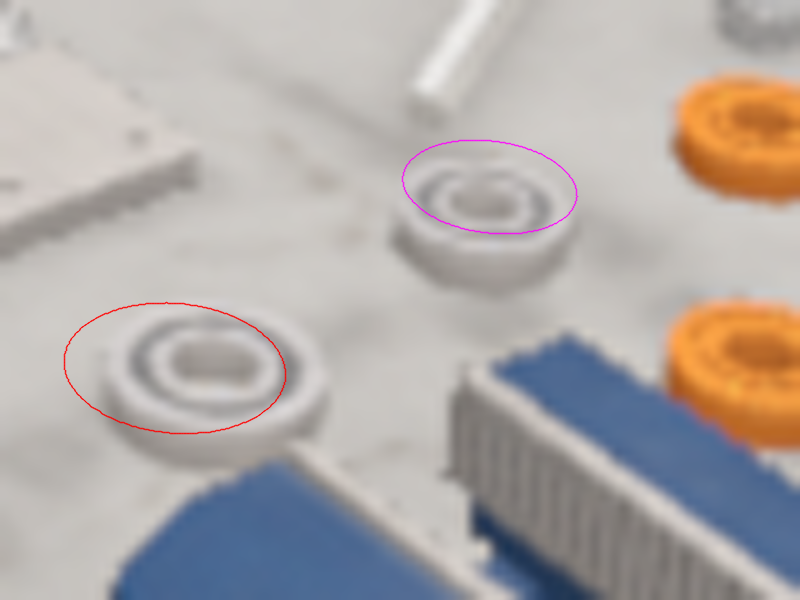

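Run:
```python
from ov import *
for n,c,a,b,z in(('small','top',173.4,323.7,.016),('small','scene',230.1,328.7,.016),('large','top',200.6,335.2,.016),('large','scene',246.5,301.7,.016)):
    print(n,c,atz(c,a-.5,b-.5,z))
overlay('top',cv2.imread('pics/top0.png'),[],(165,220,150,250),'pics/c1.png',(800,440))
overlay('scene',cv2.imread('pics/scene0.png'),[],(125,200,200,300),'pics/c2.png')
```

```text
small top [ 0.60483579 -0.30216553  0.016     ]
small scene [ 0.60268348 -0.30467965  0.016     ]
large top [ 0.48067169 -0.32072443  0.016     ]
large scene [ 0.4814774  -0.32499851  0.016     ]
```

View pics/c1.png

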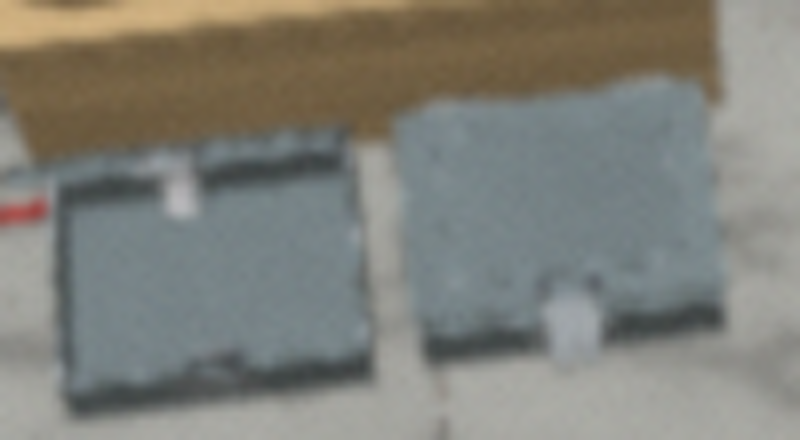

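View pics/c2.png

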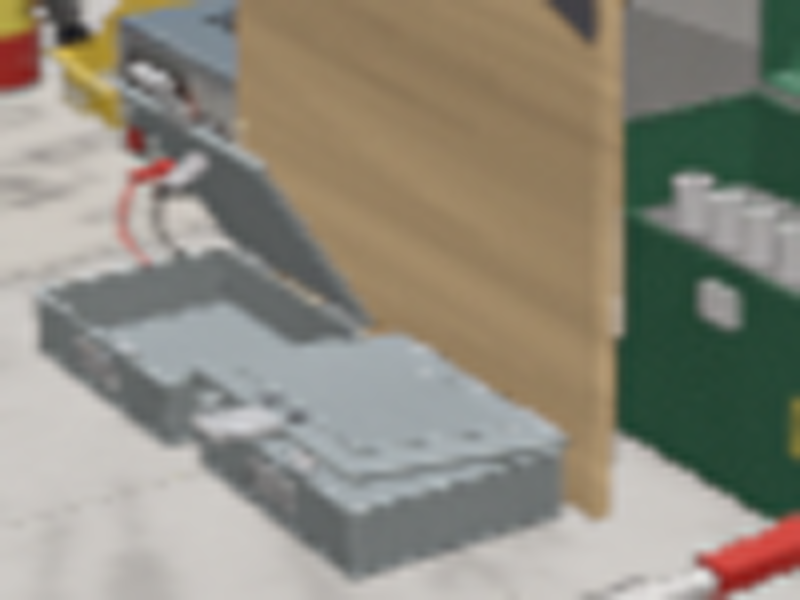

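```bash
cat > fit.py <<'E'
from ov import *
from scipy.optimize import least_squares
def model(p):
    x,y,yaw,la,lb=p; c,s=np.cos(yaw),np.sin(yaw)
    W=lambda q: np.array([x+c*q[0]-s*q[1],y+s*q[0]+c*q[1],q[2]])
    lid=lambda oy,a,u,v,w: W([.06-u*np.cos(a)+w*np.sin(a),oy+v,.037+u*np.sin(a)+w*np.cos(a)])
    A=.085;B=-.085;f=-.058;h=.073
    return [('top',W([f,A+h,0]),216.9,158.5),('top',W([f,A-h,0]),212.5,196.6),('top',W([f,B-h,0]),206.25,240.25),('top',W([f,B+h,0]),210.25,203.5),
    ('scene',W([f,B-h,0]),197.25,244),('scene',W([-f,B-h,0]),189.75,270),('scene',W([f,A+h,0]),168.1,205.25),('scene',W([f,A+h,.036]),162.5,204.75),('scene',W([-f,A+h,.036]),156,227.25),('scene',W([f,A-h,0]),180.6,221.5),('scene',W([f,B-h,.036]),187.5,244.6),
    ('scene',lid(A,la,.12,.075,.0),135.6,215),('scene',lid(A,la,.12,-.075,.0),145.6,232.75),('scene',lid(B,lb,.12,-.075,.002),183.75,243.75)]
def res(p): return np.concatenate([proj(c,P)[0]-[a-.5,b-.5] for c,P,a,b in model(p)])
s=least_squares(res,[.572,.193,.03,1.05,.1],loss='soft_l1')
print(s.x); print(res(s.x).reshape(-1,2).round(1))
p=s.x
L=lines(*p)
overlay('top',cv2.imread('pics/top0.png'),L,(125,230,140,280),'pics/o_top2.png')
overlay('scene',cv2.imread('pics/scene0.png'),L,(80,215,190,370),'pics/o_sc2.png')
E
python3 fit.py
```

```text
[0.57078353 0.19906    0.0090974  1.0098549  0.14174496]
[[-0.1  0.2]
 [-0.7  0.2]
 [-0.2  0.6]
 [ 0.8 -0.4]
 [ 0.1  0.2]
 [-0.5  0.2]
 [ 0.4 -0.2]
 [-1.8 -0.3]
 [-1.   1.1]
 [ 0.1  0.1]
 [ 1.  -0.6]
 [-0.7 -0.7]
 [-0.4 -0.3]
 [ 0.   0.3]]
```

```bash
ls pics
```

```text
c1.png
c2.png
o_sc1.png
o_sc2.png
o_scb1.png
o_top1.png
o_top2.png
o_topb1.png
sc0crop.png
scene0.png
scene0b.png
top0.png
top0b.png
tp0crop.png
```

View pics/o_top2.png

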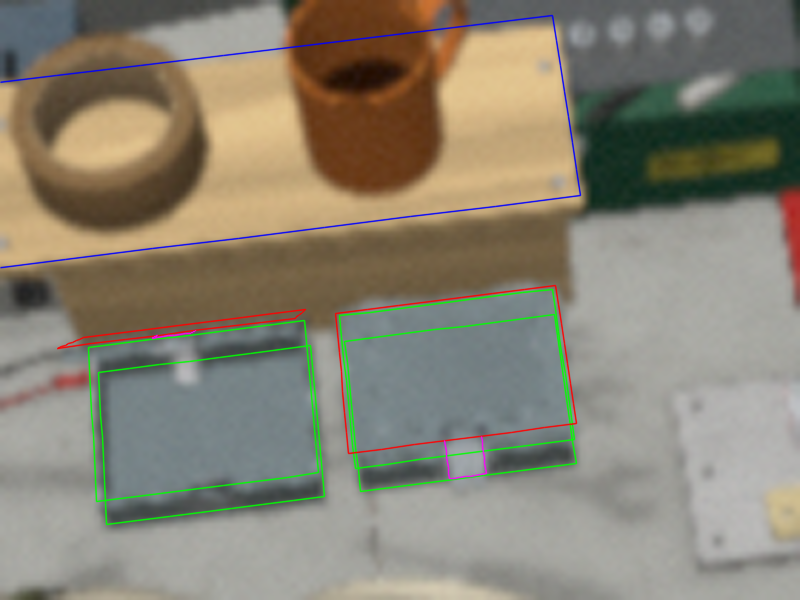

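View pics/o_sc2.png

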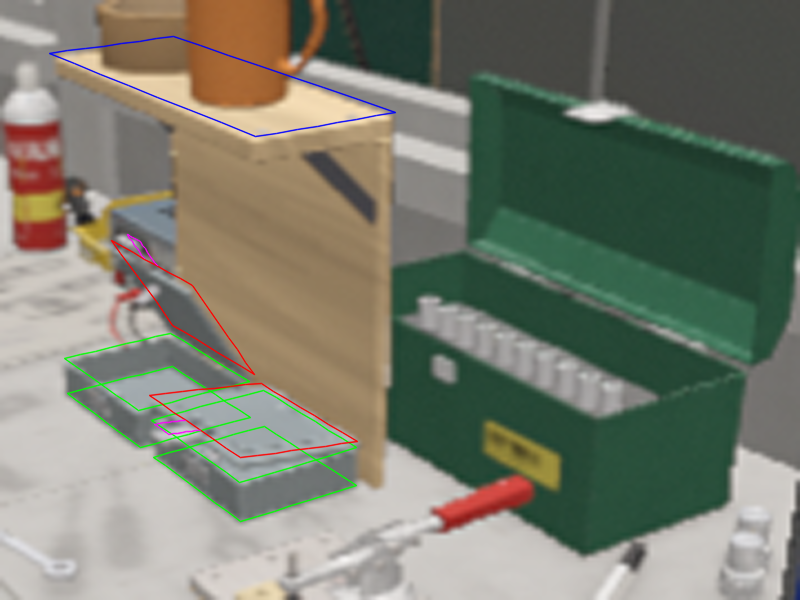

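```bash
cat > ov2.py <<'E'
from ov import *
import sys
p=[float(v) for v in sys.argv[2:7]]; t=sys.argv[1]
L=lines(*p)
A=cv2.imread('pics/top0.png');B=cv2.imread('pics/scene0.png')
overlay('top',A,L,(165,220,150,250),f'pics/t{t}.png',(800,440))
overlay('scene',B,L,(125,200,200,300),f'pics/s{t}.png')
E
python3 ov2.py 3 .570 .194 .022 1.0 .11
```

```text
(no output)
```

View pics/t3.png

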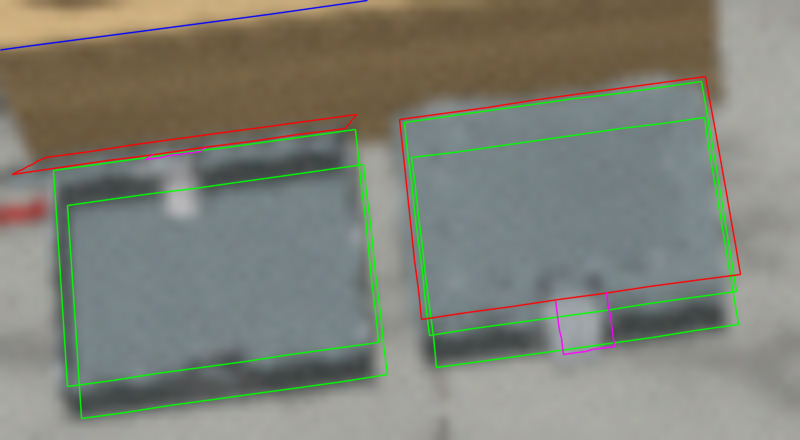

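View pics/s3.png

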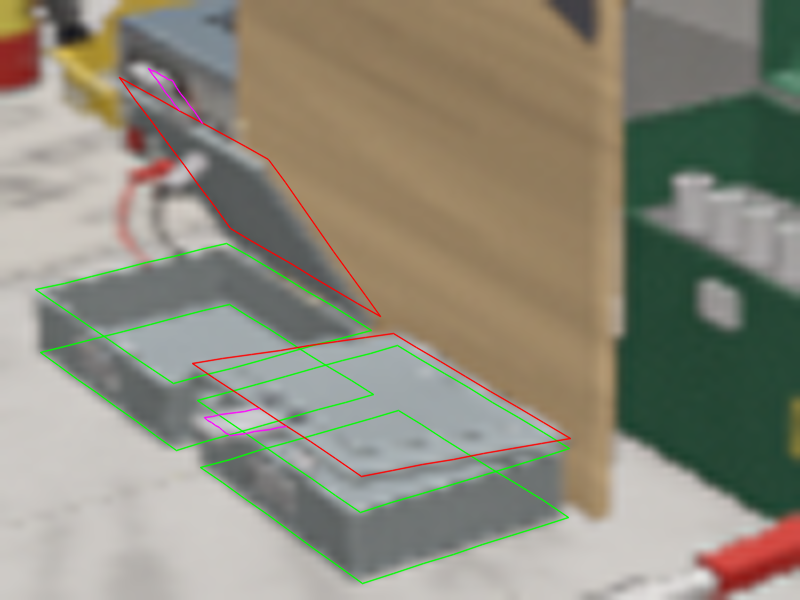

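```bash
python3 ov2.py 4 .5700 .1970 .006 1.01 .10
```

```text
(no output)
```

View pics/t4.png

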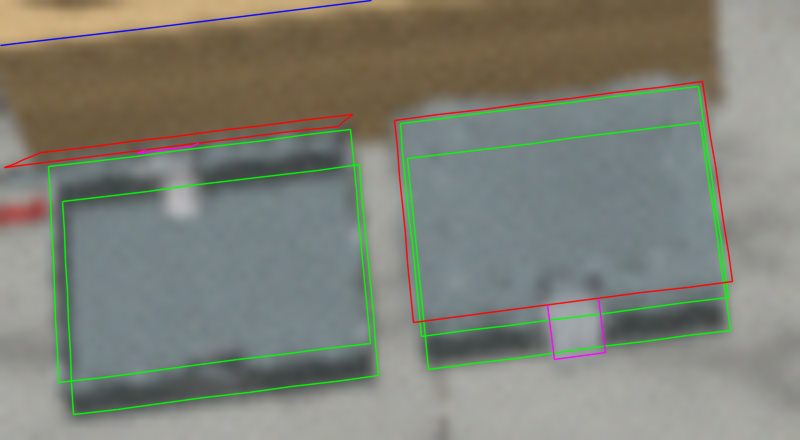

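View pics/s4.png

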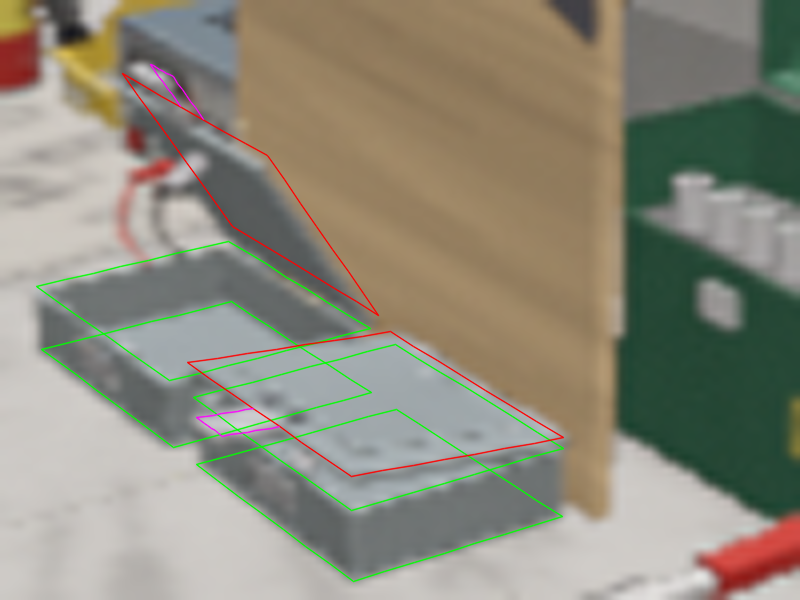

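```bash
cat >> h.py <<'E'
def Rt(theta,phi=0,flip=False):
    t,p=np.radians(theta),np.radians(phi)
    x=np.array([np.sin(t)*np.cos(p),np.sin(t)*np.sin(p),-np.cos(t)]); y=np.array([-np.sin(p),np.cos(p),0])
    if flip:y=-y
    return R.from_matrix(np.c_[x,y,np.cross(x,y)])
def delta(state,tip,theta,phi=0,flip=False):
    """cm and deg from measured to target; tip = fingertip centre world"""
    cur=R.from_quat(state['eef_rot']); tgt=Rt(theta,phi,flip)
    tcp=np.array(tip)-.025*tgt.as_matrix()[:,0]
    return (tcp-state['ee_pos'])*100, np.degrees((tgt*cur.inv()).as_rotvec())
E
python3 - <<'E'
from h import *
from bench import r
np.set_printoptions(precision=3,suppress=True)
s=r.read_state()
print(R.from_quat(s['eef_rot']).as_matrix())
for f in(0,1): print(delta(s,[.605,-.303,.15],35,0,f))
for n,row,col,z in(('pen end',169.6,307,.01),('orange',169,347,.008),('orange2',179,368,.008),('viseL',200,375,.1),('vise jaw',190,390,.1),('clamp end',155,278,.05),('clampboard br',224/1.0,313,.01),('small',173,323.3,.016)):
    print(n,atz('top',row,col,z))
E
```

```text
[[-0.     0.319  0.948]
 [ 0.     0.948 -0.319]
 [-1.     0.    -0.   ]]
(array([ 39.122, -89.535,  -7.712]), array([ -5.69 , -34.689,  18.025]))
(array([ 39.122, -89.535,  -7.712]), array([  48.73 ,   -7.976, -154.559]))
pen end [ 0.632 -0.243  0.01 ]
orange [ 0.614 -0.402  0.008]
orange2 [ 0.558 -0.474  0.008]
viseL [ 0.422 -0.443  0.1  ]
vise jaw [ 0.455 -0.508  0.1  ]
clamp end [ 0.691 -0.133  0.05 ]
clampboard br [ 0.396 -0.22   0.01 ]
small [ 0.604 -0.302  0.016]
```

```bash
python3 -m pendant '[{"translation":[2,-4.4,0],"angular":[0,0,2.25],"hand":0.52},{"translation":[2,-4.4,0],"angular":[0,0,2.25],"hand":0.52},{"translation":[2,-4.4,0],"angular":[0,0,2.25],"hand":0.52},{"translation":[2,-4.4,0],"angular":[0,0,2.25],"hand":0.52},{"translation":[2,-4.4,0],"angular":[0,0,2.25],"hand":0.52},{"translation":[2,-4.4,0],"angular":[0,0,2.25],"hand":0.52},{"translation":[2,-4.4,0],"angular":[0,0,2.25],"hand":0.52},{"translation":[2,-4.4,0],"angular":[0,0,2.25],"hand":0.52},{"translation":[2,-4.4,0],"angular":[0,0,0.6],"hand":0.52},{"translation":[2,-4.4,0],"angular":[0,0,0],"hand":0.52},{"translation":[2,-4.4,0],"angular":[0,0,0],"hand":0.52},{"translation":[2,-4.4,0],"angular":[0,0,0],"hand":0.52}]'
python3 - <<'E'
from h import *
from bench import r
np.set_printoptions(precision=3,suppress=True)
s=r.read_state(); print(s['joint_positions'],s['ft_force'],s['width'])
print(delta(s,[.605,-.303,.10],35))
E
```

```text
time: 2.4
ee_pos: [0.4399, 0.0624, 0.248]
eef_rot: [0.0, 0.707, 0.0, 0.707]
ft_force: [0.9, 0.8, 0.7]
width: 0.0661
[-0.701 -0.103  0.434  1.93   0.044  1.304  1.289] [0.883 0.835 0.653] 0.06611668731441955
(array([ 15.076, -36.539, -12.749]), array([ -0.053, -34.947,  -0.007]))
```

```bash
python3 -m pendant '[{"translation":[1.5,-3.65,-0.5],"angular":[0,-2,0],"hand":0.52},{"translation":[1.5,-3.65,-0.5],"angular":[0,-3,0],"hand":0.52},{"translation":[1.5,-3.65,-0.5],"angular":[0,-4,0],"hand":0.52},{"translation":[1.5,-3.65,-0.5],"angular":[0,-4,0],"hand":0.52},{"translation":[1.5,-3.65,-1.25],"angular":[0,-4,0],"hand":0.52},{"translation":[1.5,-3.65,-1.5],"angular":[0,-4,0],"hand":0.52},{"translation":[1.5,-3.65,-2],"angular":[0,-4,0],"hand":0.52},{"translation":[1.5,-3.65,-2],"angular":[0,-4,0],"hand":0.52},{"translation":[1.5,-3.65,-2],"angular":[0,-4,0],"hand":0.52},{"translation":[1.5,-3.65,-2],"angular":[0,-2,0],"hand":0.52},{"translation":[0,0,0],"angular":[0,0,0],"hand":0.52},{"translation":[0,0,0],"angular":[0,0,0],"hand":0.52}]'
python3 - <<'E'
from h import *
from bench import r
np.set_printoptions(precision=3,suppress=True)
s=r.read_state(); print(s['joint_positions'],s['ft_force'],s['width'])
print(delta(s,[.605,-.303,.10],35))
for n in("scene","top"): cv2.imwrite(f"pics/{n}1.png",cv2.cvtColor(r.camera(n),cv2.COLOR_RGB2BGR))
from ov import *
B=[(circ(.604,-.303,.016,.026),(255,0,255)),(circ(.4805,-.322,.016,.031),(0,0,255))]
overlay('top',cv2.imread('pics/top1.png'),B,(130,230,270,400),'pics/t5.png')
overlay('scene',cv2.imread('pics/scene1.png'),B,(190,270,260,380),'pics/s5.png')
E
```

```text
time: 3.6
ee_pos: [0.5691, -0.2462, 0.1481]
eef_rot: [-0.001, 0.496, 0.005, 0.868]
ft_force: [0.2, -0.4, 0.8]
width: 0.0662
[-0.164  0.154  0.671  2.046 -0.642  0.585  2.53 ] [ 0.166 -0.359  0.803] 0.06622499317345608
(array([ 2.158, -5.683, -2.759]), array([-0.164, -4.52 , -0.524]))
```

View pics/t5.png

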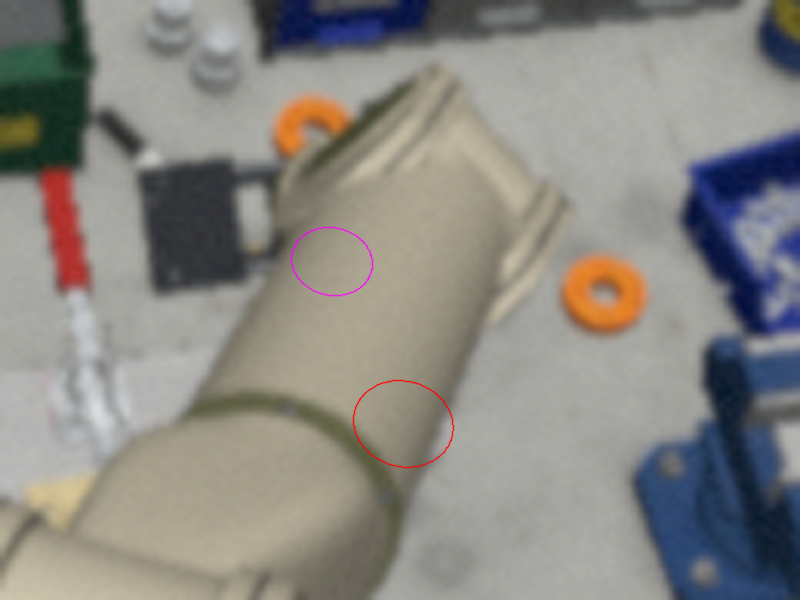

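View pics/s5.png

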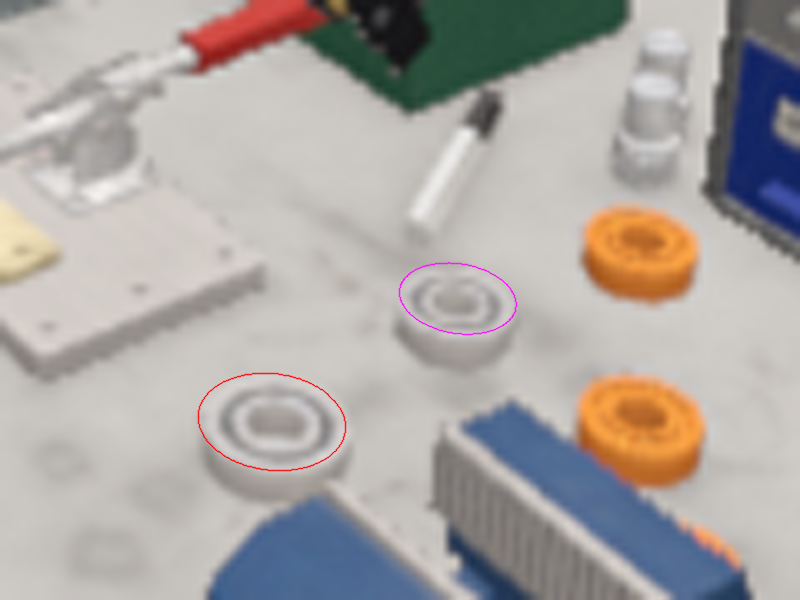

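```bash
python3 -m pendant '[{"translation":[0,0,1],"angular":[4,0,-6.9],"hand":0.52},{"translation":[0,0,1],"angular":[4,0,-6.9],"hand":0.52}]'
python3 - <<'E'
from h import *
from bench import r
np.set_printoptions(precision=3,suppress=True)
s=r.read_state(); print(s['joint_positions'],s['ft_force'],s['width'])
print(delta(s,[.604,-.303,.10],35,0,1))
E
```

```text
time: 3.9
ee_pos: [0.5701, -0.2436, 0.1686]
eef_rot: [0.12, 0.491, -0.064, 0.86]
ft_force: [-1.0, -0.5, -0.3]
width: 0.066
[-0.229  0.119  0.727  2.032 -0.58   0.614  2.186] [-0.984 -0.47  -0.319] 0.06600191754396595
(array([ 1.957, -5.936, -4.815]), array([  88.967,   -0.252, -138.122]))
```

```bash
python3 -m pendant '[{"translation":[0.1,-0.3,0],"angular":[4.45,0,-6.9],"hand":0.52},{"translation":[0.1,-0.3,0],"angular":[4.45,0,-6.9],"hand":0.52},{"translation":[0.1,-0.3,0],"angular":[4.45,0,-6.9],"hand":0.52},{"translation":[0.1,-0.3,0],"angular":[4.45,0,-6.9],"hand":0.52},{"translation":[0.1,-0.3,0],"angular":[4.45,0,-6.9],"hand":0.52},{"translation":[0.1,-0.3,0],"angular":[4.45,0,-6.9],"hand":0.52},{"translation":[0.1,-0.3,0],"angular":[4.45,0,-6.9],"hand":0.52},{"translation":[0.1,-0.3,0],"angular":[4.45,0,-6.9],"hand":0.52},{"translation":[0.1,-0.3,0],"angular":[4.45,0,-6.9],"hand":0.52},{"translation":[0.1,-0.3,0],"angular":[4.45,0,-6.9],"hand":0.52},{"translation":[0.1,-0.3,0],"angular":[4.45,0,-6.9],"hand":0.52},{"translation":[0.1,-0.3,0],"angular":[4.45,0,-6.9],"hand":0.52},{"translation":[0.1,-0.3,0],"angular":[4.45,0,-6.9],"hand":0.52},{"translation":[0.1,-0.3,0],"angular":[4.45,0,-6.9],"hand":0.52},{"translation":[0.1,-0.3,0],"angular":[4.45,0,-6.9],"hand":0.52},{"translation":[0.1,-0.3,0],"angular":[4.45,0,-6.9],"hand":0.52},{"translation":[0.1,-0.3,0],"angular":[4.45,0,-6.9],"hand":0.52},{"translation":[0.1,-0.3,0],"angular":[4.45,0,-6.9],"hand":0.52},{"translation":[0.1,-0.3,0],"angular":[4.45,0,-6.9],"hand":0.52},{"translation":[0.1,-0.3,0],"angular":[4.45,0,-6.9],"hand":0.52}]'
python3 - <<'E'
from h import *
from bench import r
np.set_printoptions(precision=3,suppress=True)
s=r.read_state(); print(s['joint_positions'],s['ft_force'],s['width'])
print(delta(s,[.604,-.303,.06],35,0,1))
E
```

```text
time: 5.9
ee_pos: [0.5908, -0.3032, 0.169]
eef_rot: [0.888, 0.003, -0.461, -0.001]
ft_force: [-0.1, 1.1, 0.7]
width: 0.0662
[-0.381  0.345  1.097  1.975 -1.071  0.754 -0.224] [-0.077  1.068  0.726] 0.06619640280689068
(array([-0.11 ,  0.021, -8.851]), array([-0.271,  0.124, -0.307]))
```

```bash
python3 -m pendant '[{"translation":[0.1,0,-2],"angular":[0,0,0],"hand":0.52},{"translation":[0.1,0,-3],"angular":[0,0,0],"hand":0.52},{"translation":[0.1,0,-2.5],"angular":[0,0,0],"hand":0.52},{"translation":[0.1,0,-1.4],"angular":[-0.2,0.1,-0.3],"hand":0.52},{"translation":[0,0,0],"angular":[0,0,0],"hand":0.52}]'
python3 - <<'E'
from h import *
from bench import r
np.set_printoptions(precision=3,suppress=True)
s=r.read_state(); print(s['joint_positions'],s['ft_force'],s['width'])
print(delta(s,[.610,-.303,.008],35,0,1))
for n in("scene","top"): cv2.imwrite(f"pics/{n}2.png",cv2.cvtColor(r.camera(n),cv2.COLOR_RGB2BGR))
from ov import *
overlay('scene',cv2.imread('pics/scene2.png'),[],(190,270,260,380),'pics/s6.png')
overlay('top',cv2.imread('pics/top2.png'),[],(110,240,240,410),'pics/t6.png')
E
```

```text
time: 6.4
ee_pos: [0.594, -0.3028, 0.0781]
eef_rot: [0.887, 0.002, -0.463, 0.001]
ft_force: [0.3, 0.4, 1.0]
width: 0.0664
[-0.083  0.422  0.737  2.018 -1.256  0.606 -0.016] [0.339 0.388 0.952] 0.06640136531721333
(array([ 0.17 , -0.019, -4.965]), array([ 0.051, -0.117, -0.274]))
```

View pics/s6.png

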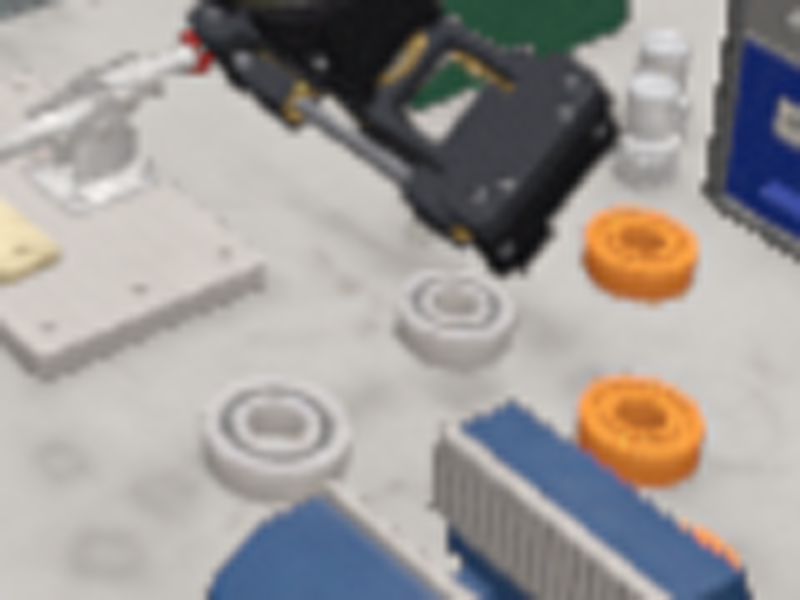

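View pics/t6.png

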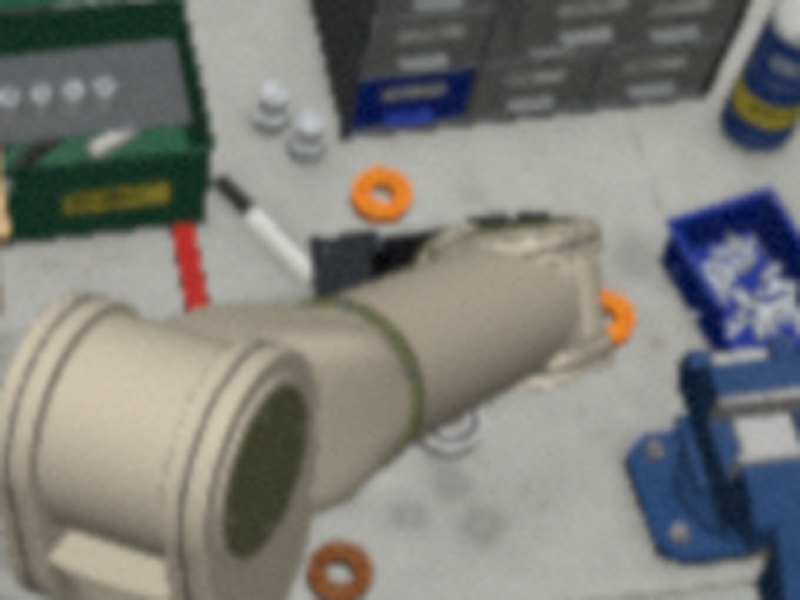

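```bash
python3 -m pendant '[{"translation":[0,0.15,0],"angular":[0,0,-4],"hand":0.43},{"translation":[0,0.15,0],"angular":[0,0,-4],"hand":0.43},{"translation":[0,0.1,0],"angular":[0,0,-4],"hand":0.43},{"translation":[0,0.1,0],"angular":[0,0,-4],"hand":0.43},{"translation":[0,0.1,0],"angular":[0,0,-4],"hand":0.43},{"translation":[0,0,0],"angular":[0,0,0],"hand":0.43}]'
python3 - <<'E'
from h import *
from bench import r
np.set_printoptions(precision=3,suppress=True)
s=r.read_state(); print(s['joint_positions'],s['ft_force'],s['width'])
p=np.radians(-20)
print(delta(s,[.604+.006*np.cos(p),-.303+.006*np.sin(p),.008],35,-20,1))
E
```

```text
time: 7.1
ee_pos: [0.5953, -0.2972, 0.0802]
eef_rot: [0.874, -0.153, -0.455, -0.078]
ft_force: [-0.1, 0.4, -0.0]
width: 0.0624
[-0.352  0.399  0.877  2.093 -1.174  0.354 -0.485] [-0.15   0.429 -0.002] 0.06240569602725173
(array([ 0.085, -0.294, -5.177]), array([ 0.098,  0.008, -0.25 ]))
```

```bash
python3 -m pendant '[{"translation":[0.05,-0.2,-1.5],"angular":[0,0,0],"hand":0.43},{"translation":[0.05,-0.1,-1.5],"angular":[0,0,0],"hand":0.43},{"translation":[0,0,-1.2],"angular":[0,0,0],"hand":0.43},{"translation":[0,0,0],"angular":[0,0,0],"hand":0.43}]'
python3 - <<'E'
from h import *
from bench import r
np.set_printoptions(precision=3,suppress=True)
s=r.read_state(); print(s['joint_positions'],s['ft_force'],s['width'])
p=np.radians(-20)
print(delta(s,[.604+.006*np.cos(p),-.303+.006*np.sin(p),.008],35,-20,1))
for n in("scene",): cv2.imwrite(f"pics/{n}3.png",cv2.cvtColor(r.camera(n),cv2.COLOR_RGB2BGR))
from ov import *
overlay('scene',cv2.imread('pics/scene3.png'),[],(190,270,260,380),'pics/s7.png')
E
```

```text
time: 7.5
ee_pos: [0.594, -0.3028, 0.0364]
eef_rot: [0.873, -0.153, -0.456, -0.079]
ft_force: [0.5, -0.3, 0.6]
width: 0.0618
[-0.019  0.405  0.5    2.089 -1.253  0.224 -0.353] [ 0.458 -0.303  0.592] 0.061822201990447787
(array([ 0.214,  0.264, -0.796]), array([ 0.019, -0.107, -0.126]))
```

View pics/s7.png

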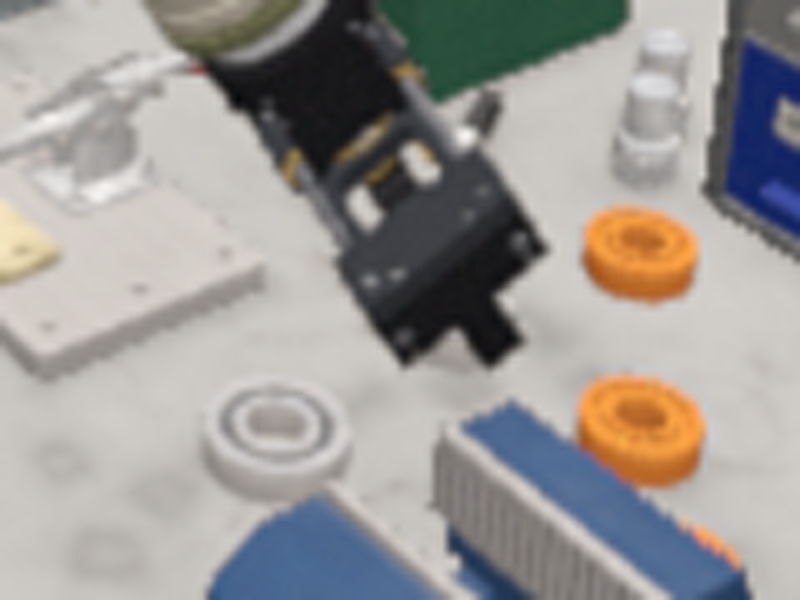

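```bash
python3 -m pendant '[{"translation":[0.2,0.25,-0.4],"angular":[0,0,0],"hand":0.43},{"translation":[0,0,-0.4],"angular":[0,0,0],"hand":0.43},{"translation":[0,0,0],"angular":[0,0,0],"hand":0.43}]'
python3 - <<'E'
from h import *
from bench import r
np.set_printoptions(precision=3,suppress=True)
s=r.read_state(); print(s['joint_positions'],s['ft_force'],s['width'])
p=np.radians(-20)
print(delta(s,[.604+.006*np.cos(p),-.303+.006*np.sin(p),.008],35,-20,1))
E
```

```text
time: 7.85
ee_pos: [0.5969, -0.3004, 0.0297]
eef_rot: [0.874, -0.154, -0.455, -0.079]
ft_force: [-0.3, -0.6, -0.4]
width: 0.0621
[ 0.043  0.409  0.421  2.085 -1.254  0.19  -0.345] [-0.334 -0.597 -0.444] 0.0620962437570612
(array([-0.069,  0.026, -0.117]), array([ 0.129, -0.058, -0.114]))
```

Within about 1 mm. Close.

```bash
python3 -m pendant '[{"translation":[0,0,-0.1],"angular":[0,0,0],"hand":0.2},{"translation":[0,0,0],"angular":[0,0,0],"hand":0},{"translation":[0,0,0],"angular":[0,0,0],"hand":-0.3},{"translation":[0,0,0],"angular":[0,0,0],"hand":-0.3},{"translation":[0,0,0],"angular":[0,0,0],"hand":-0.3},{"translation":[0,0,0],"angular":[0,0,0],"hand":-0.3}]' 30
python3 - <<'E'
from h import *
from bench import r
np.set_printoptions(precision=3,suppress=True)
s=r.read_state(); print(s['joint_positions'],s['ft_force'],s['width'])
E
```

```text
time: 8.45
ee_pos: [0.5968, -0.3002, 0.0283]
eef_rot: [0.873, -0.154, -0.455, -0.079]
ft_force: [-2.7, 1.4, 5.0]
width: 0.0501
[ 0.057  0.409  0.405  2.085 -1.254  0.184 -0.343] [-2.683  1.444  5.028] 0.0500884711712448
```

```bash
python3 -m pendant '[{"translation":[0,0,1],"angular":[0,0,0],"hand":-0.3},{"translation":[0,0,2],"angular":[0,0,0],"hand":-0.3},{"translation":[0,0,3],"angular":[0,0,0],"hand":-0.3},{"translation":[0,0,3],"angular":[0,0,0],"hand":-0.3},{"translation":[0,0,3],"angular":[0,0,0],"hand":-0.3}]'
python3 - <<'E'
from h import *
from bench import r
np.set_printoptions(precision=3,suppress=True)
s=r.read_state(); print(s['joint_positions'],s['ft_force'],s['width'])
for n in("scene",): cv2.imwrite(f"pics/{n}4.png",cv2.cvtColor(r.camera(n),cv2.COLOR_RGB2BGR))
from ov import *
overlay('scene',cv2.imread('pics/scene4.png'),[],(170,270,250,380),'pics/s8.png')
E
```

```text
time: 8.95
ee_pos: [0.5958, -0.2997, 0.148]
eef_rot: [0.873, -0.154, -0.456, -0.079]
ft_force: [1.6, -0.2, -1.1]
width: 0.0497
[-0.438  0.257  0.957  2.046 -0.694  0.41  -0.912] [ 1.618 -0.19  -1.072] 0.049653379399687676
```

View pics/s8.png

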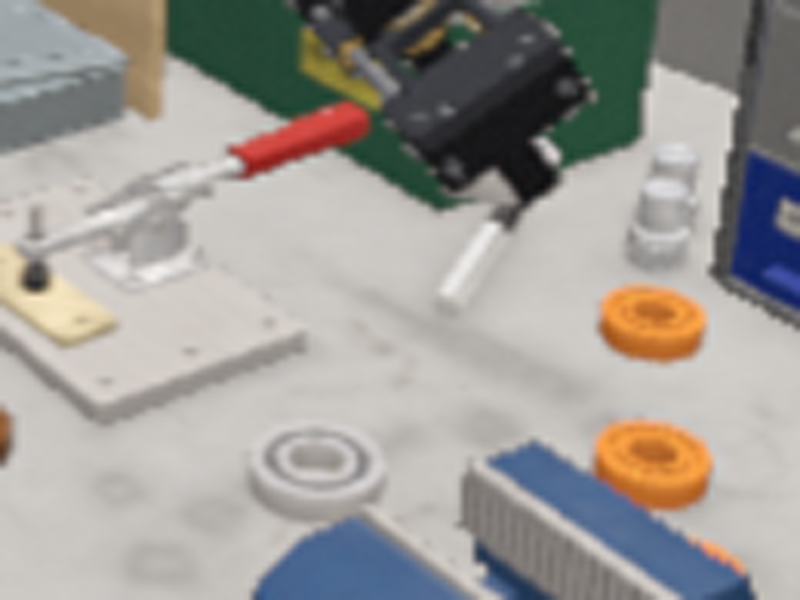

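```bash
python3 -m pendant '[{"translation":[-1.5,2,1],"angular":[0,0,2],"hand":-0.3},{"translation":[-2,3,1],"angular":[0,0,2],"hand":-0.3},{"translation":[-2.5,3,1],"angular":[0,0,2],"hand":-0.3},{"translation":[-2.5,3,1],"angular":[0,0,2],"hand":-0.3},{"translation":[-2.5,3,1],"angular":[0,0,2],"hand":-0.3},{"translation":[-2.5,3,1],"angular":[0,0,2],"hand":-0.3},{"translation":[-2.5,3,1],"angular":[0,0,2],"hand":-0.3},{"translation":[-1,4,0],"angular":[0,0,2],"hand":-0.3},{"translation":[0,4,0],"angular":[0,0,2],"hand":-0.3},{"translation":[0,4,0],"angular":[0,0,2],"hand":-0.3}]'
python3 - <<'E'
from h import *
from bench import r
np.set_printoptions(precision=3,suppress=True)
s=r.read_state(); print(s['joint_positions'],s['ft_force'],s['width'])
print(delta(s,[.515-.006,.281,.12],35,0,1))
E
```

```text
time: 10.0
ee_pos: [0.4576, -0.0195, 0.2002]
eef_rot: [0.881, -0.019, -0.473, -0.015]
ft_force: [1.6, -0.1, -0.5]
width: 0.0501
[-0.473 -0.455  0.285  2.401  0.415  0.637 -2.068] [ 1.643 -0.15  -0.467] 0.05010059691334032
(array([ 3.708, 30.046, -5.972]), array([-0.476, -1.448,  2.765]))
```

```bash
python3 -m pendant '[{"translation":[0,-1,0.3],"angular":[-4.8,0,6.9],"hand":-0.3},{"translation":[0,-1,0.3],"angular":[-4.8,0,6.9],"hand":-0.3},{"translation":[0,-1,0.3],"angular":[-4.8,0,6.9],"hand":-0.3},{"translation":[0,-1,0],"angular":[-4.8,0,6.9],"hand":-0.3},{"translation":[0,0,0],"angular":[-4.8,0,6.9],"hand":-0.3},{"translation":[0,0,0],"angular":[-4.8,0,6.9],"hand":-0.3},{"translation":[0,0,0],"angular":[-4.8,0,6.9],"hand":-0.3},{"translation":[0,0,0],"angular":[-4.8,0,6.9],"hand":-0.3},{"translation":[0,0,0],"angular":[-4.8,0,6.9],"hand":-0.3},{"translation":[0,0,0],"angular":[-4.8,0,6.9],"hand":-0.3},{"translation":[0,0,0],"angular":[-4.8,0,6.9],"hand":-0.3},{"translation":[0,0,0],"angular":[-4.8,0,6.9],"hand":-0.3},{"translation":[0,0,0],"angular":[-4.8,0,6.9],"hand":-0.3},{"translation":[0,0,0],"angular":[-4.8,0,6.9],"hand":-0.3},{"translation":[0,0,0],"angular":[-4.8,0,6.9],"hand":-0.3},{"translation":[0,0,0],"angular":[-4.8,0,6.9],"hand":-0.3},{"translation":[0,0,0],"angular":[-4.8,0,6.9],"hand":-0.3},{"translation":[0,0,0],"angular":[-4.8,0,6.9],"hand":-0.3},{"translation":[0,0,0],"angular":[-4.8,0,6.9],"hand":-0.3},{"translation":[0,0,0],"angular":[-4.8,0,6.9],"hand":-0.3}]'
python3 - <<'E'
from h import *
from bench import r
np.set_printoptions(precision=3,suppress=True)
s=r.read_state(); print(s['joint_positions'],s['ft_force'],s['width'])
print(delta(s,[.515-.006,.281,.12],35,0,0))
E
```

```text
time: 12.0
ee_pos: [0.4579, -0.0606, 0.2087]
eef_rot: [0.113, 0.45, -0.048, 0.885]
ft_force: [0.6, 0.5, -1.4]
width: 0.0501
[-0.376 -0.495  0.358  2.413  0.284  0.574  1.137] [ 0.601  0.509 -1.446] 0.05006082378780234
(array([ 3.671, 34.155, -6.824]), array([-8.964,  1.125, 10.932]))
```

```bash
python3 -m pendant '[{"translation":[1,2,0],"angular":[-4.5,0.5,5.5],"hand":-0.3},{"translation":[1,3,0],"angular":[-4.5,0.6,5.4],"hand":-0.3},{"translation":[0.5,4,-0.5],"angular":[0,0,0],"hand":-0.3},{"translation":[0.5,4.2,-0.5],"angular":[0,0,0],"hand":-0.3},{"translation":[0.2,4.2,-0.5],"angular":[0,0,0],"hand":-0.3},{"translation":[0.2,4.2,-0.5],"angular":[0,0,0],"hand":-0.3},{"translation":[0.2,4.2,-0.5],"angular":[0,0,0],"hand":-0.3},{"translation":[0,4.2,-0.5],"angular":[0,0,0],"hand":-0.3},{"translation":[0,3,-0.5],"angular":[0,0,0],"hand":-0.3},{"translation":[0,1.2,-0.5],"angular":[0,0,0],"hand":-0.3},{"translation":[0,0,0],"angular":[0,0,0],"hand":-0.3}]'
python3 - <<'E'
from h import *
from bench import r
np.set_printoptions(precision=3,suppress=True)
s=r.read_state(); print(s['joint_positions'],s['ft_force'],s['width'])
print(delta(s,[.510,.281,.11],35,0,0))
for n in("scene","top"): cv2.imwrite(f"pics/{n}5.png",cv2.cvtColor(r.camera(n),cv2.COLOR_RGB2BGR))
from ov import *
overlay('scene',cv2.imread('pics/scene5.png'),[],(80,215,170,350),'pics/s9.png')
overlay('top',cv2.imread('pics/top5.png'),[],(125,230,140,280),'pics/t9.png')
E
```

```text
time: 13.1
ee_pos: [0.4934, 0.2831, 0.1678]
eef_rot: [0.002, 0.462, -0.001, 0.887]
ft_force: [0.3, -0.9, -2.5]
width: 0.0497
[-0.52   0.031 -0.337  2.127  0.752  0.702  0.195] [ 0.284 -0.862 -2.524] 0.049737552258575506
(array([ 0.222, -0.212, -3.737]), array([-0.133, -0.042,  0.135]))
```

View pics/s9.png

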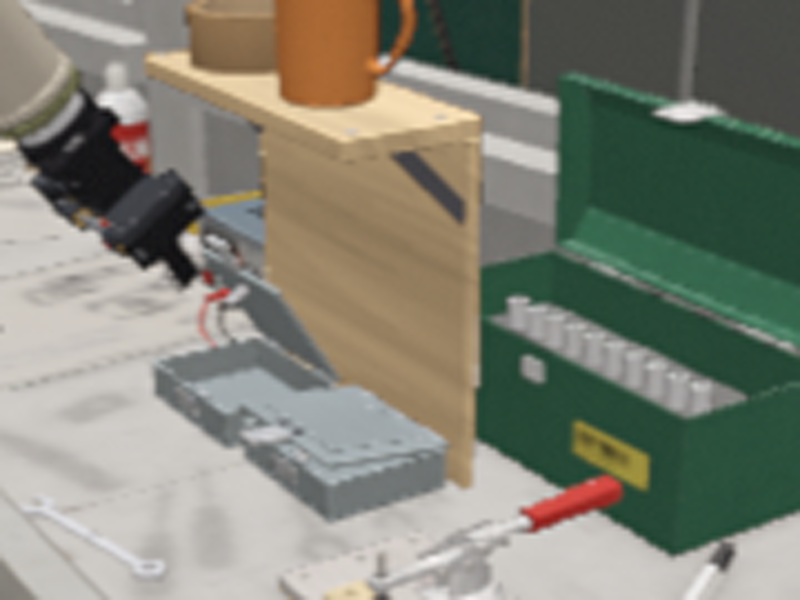

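View pics/t9.png

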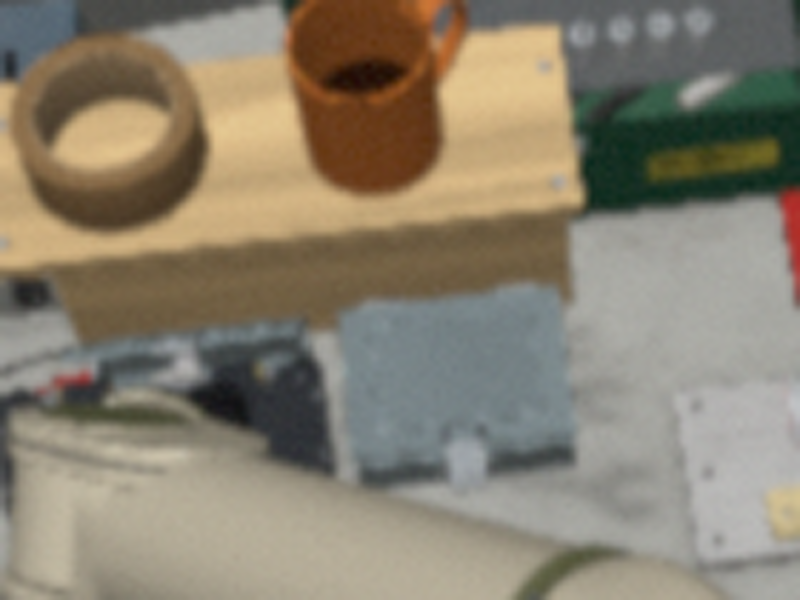

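```bash
python3 -m pendant '[{"translation":[0.1,-0.1,-1.9],"angular":[0,0,0],"hand":-0.3},{"translation":[0.1,-0.1,-1.9],"angular":[0,0,0],"hand":-0.3},{"translation":[1.6,0,-2.2],"angular":[0,0,0],"hand":-0.3},{"translation":[1.7,0,-2.4],"angular":[0,0,0],"hand":-0.3},{"translation":[1.7,0,-2.4],"angular":[0,0,0],"hand":-0.3},{"translation":[0,0,0],"angular":[0,0,0],"hand":-0.3}]'
python3 - <<'E'
from h import *
from bench import r
np.set_printoptions(precision=3,suppress=True)
s=r.read_state(); print(s['joint_positions'],s['ft_force'],s['width'])
print(delta(s,[.579,.281,.013],35,0,0))
for n in("scene","top"): cv2.imwrite(f"pics/{n}6.png",cv2.cvtColor(r.camera(n),cv2.COLOR_RGB2BGR))
from ov import *
overlay('scene',cv2.imread('pics/scene6.png'),[],(110,200,180,300),'pics/s10.png')
overlay('top',cv2.imread('pics/top6.png'),[],(145,230,140,250),'pics/t10.png')
E
```

```text
time: 13.8
ee_pos: [0.5471, 0.2759, 0.0584]
eef_rot: [0.002, 0.462, -0.004, 0.887]
ft_force: [-1.2, -0.3, -1.5]
width: 0.0497
[-0.526  0.292 -0.252  2.115  1.101  0.541 -0.107] [-1.228 -0.324 -1.513] 0.049697980722443386
(array([ 1.756,  0.511, -2.494]), array([ 0.026, -0.072,  0.519]))
```

View pics/s10.png

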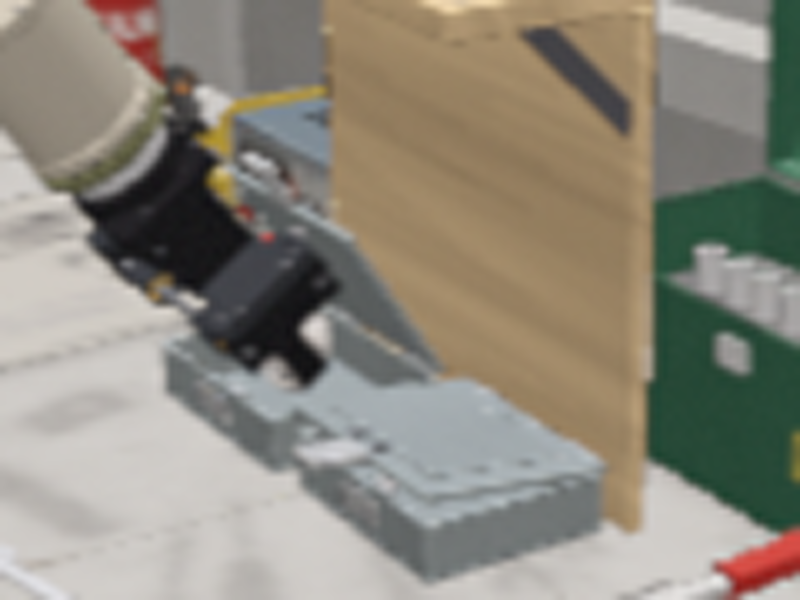

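View pics/t10.png

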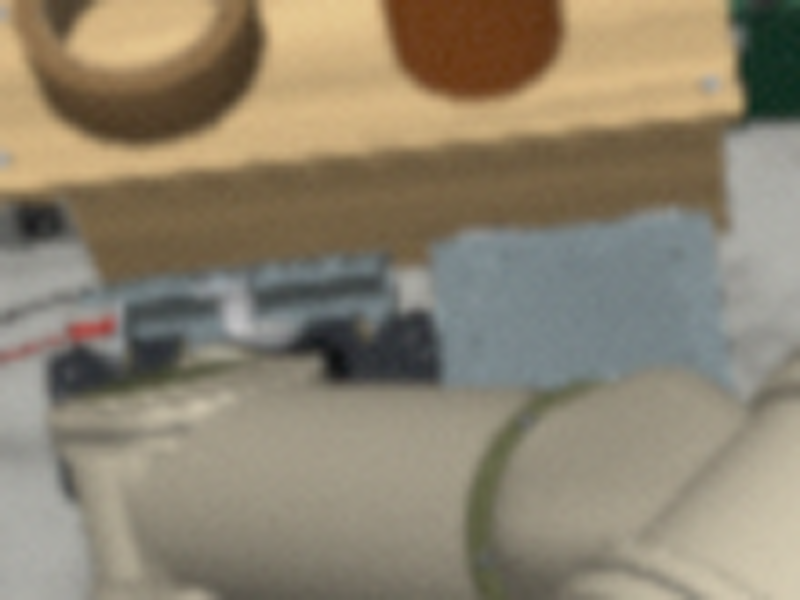

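Run:
```python
from ov import *
overlay('scene',cv2.imread('pics/scene6.png'),[],(140,180,200,253),'pics/s11.png')
overlay('scene',cv2.imread('pics/scene4.png'),[],(170,220,300,366),'pics/s12.png')
# predicted flat ring at tip-6mm
```

```text
(no output)
```

View pics/s11.png

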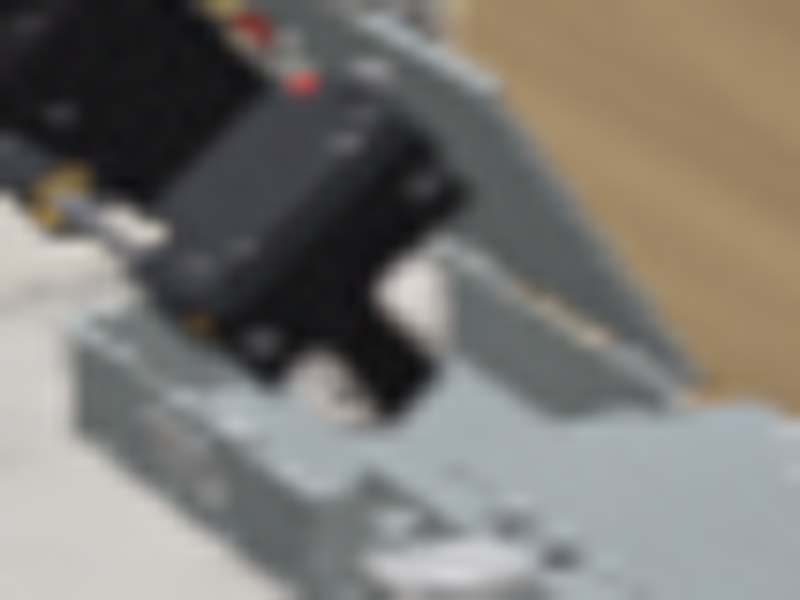

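View pics/s12.png

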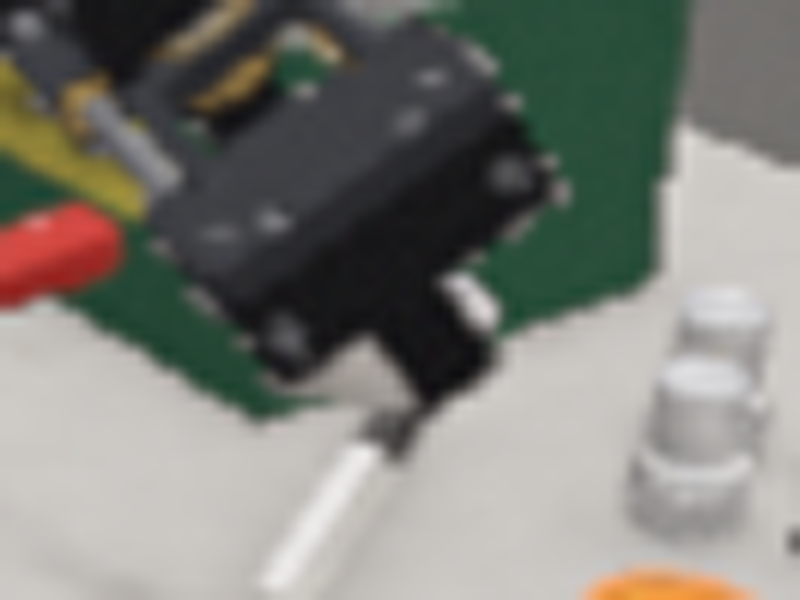

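Run:
```python
from ov import *
Q=[.002,.462,-.004,.887]; tcp=np.array([.5471,.2759,.0584])
x=R.from_quat(Q).as_matrix()[:,0]; tip=tcp+.025*x
c=tip+np.array([-.006,0,.0005]); print(tip,c)
ims=[]
for pit in(0,20,35):
    M=R.from_euler('y',-pit,degrees=True).as_matrix()
    L=[((M@(circ(0,0,z,.026)).T).T+c,col) for z,col in((.008,(0,0,255)),(-.008,(0,255,255)))]
    overlay('scene',cv2.imread('pics/scene6.png'),L,(150,180,210,250),'pics/_.png',(400,300)); ims.append(cv2.imread('pics/_.png'))
ims.append(ims[0]*0)
cv2.imwrite('pics/s13.png',np.vstack([np.hstack(ims[:2]),np.hstack(ims[2:])]))
```

```text
[0.56142949 0.27576883 0.03791467] [0.55542949 0.27576883 0.03841467]
```

View pics/s13.png

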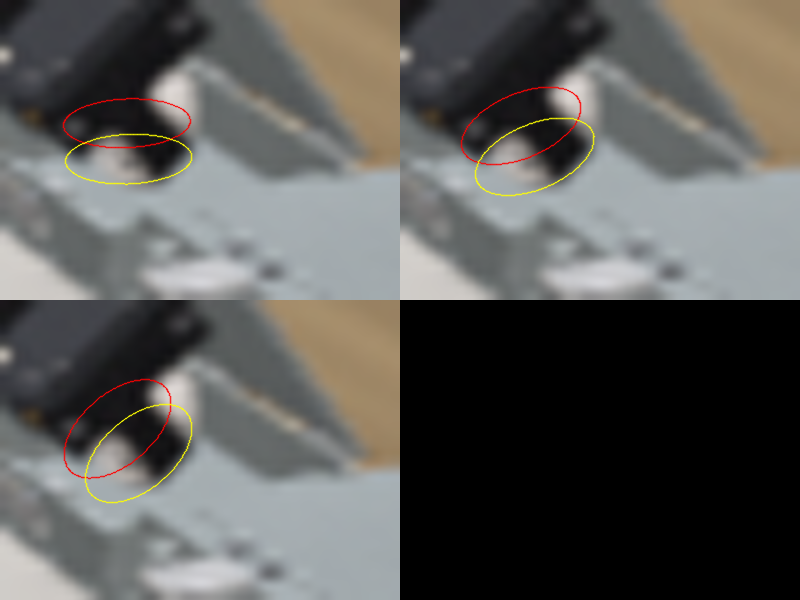

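```bash
python3 -m pendant '[{"translation":[0.9,0.3,-0.4],"angular":[0,0,0.5],"hand":-0.3},{"translation":[0.9,0.2,-0.6],"angular":[0,0,0],"hand":-0.3},{"translation":[0,0,-0.3],"angular":[0,0,0],"hand":-0.3},{"translation":[0,0,0],"angular":[0,0,0],"hand":-0.3}]' 12
python3 - <<'E'
from h import *
from bench import r
np.set_printoptions(precision=3,suppress=True)
s=r.read_state(); print(s['joint_positions'],s['ft_force'],s['torque'],s['width'])
print(delta(s,[.579,.281,.011],35,0,0))
E
```

```text
time: 14.3
ee_pos: [0.5645, 0.2843, 0.0481]
eef_rot: [0.0, 0.461, 0.002, 0.887]
ft_force: [0.2, -0.9, -2.0]
width: 0.0504
[-0.526  0.34  -0.237  2.079  1.138  0.521 -0.119] [ 0.2   -0.896 -2.045] [-0.021  0.908 -0.063] 0.05041756381395511
(array([ 0.016, -0.333, -1.662]), array([-0.162,  0.092, -0.189]))
```

```bash
python3 -m pendant '[{"translation":[0,-0.2,-0.3],"angular":[0,0,0],"hand":-0.3},{"translation":[0,0,-0.3],"angular":[0,0,0],"hand":-0.3},{"translation":[0,0,0],"angular":[0,0,0],"hand":-0.3}]'; python3 -m pendant '[{"translation":[0,0,-0.3],"angular":[0,0,0],"hand":-0.3},{"translation":[0,0,-0.2],"angular":[0,0,0],"hand":-0.3},{"translation":[0,0,0],"angular":[0,0,0],"hand":-0.3}]'
python3 - <<'E'
from h import *
from bench import r
np.set_printoptions(precision=3,suppress=True)
s=r.read_state(); print(s['joint_positions'],s['ft_force'],s['torque'],s['width'])
print(delta(s,[.579,.281,.011],35,0,0))
for n in("scene",): cv2.imwrite(f"pics/{n}7.png",cv2.cvtColor(r.camera(n),cv2.COLOR_RGB2BGR))
from ov import *
overlay('scene',cv2.imread('pics/scene7.png'),[],(140,180,200,253),'pics/s14.png')
E
```

```text
time: 14.6
ee_pos: [0.5645, 0.2823, 0.0424]
eef_rot: [0.0, 0.461, 0.002, 0.888]
ft_force: [-0.6, -0.5, -0.4]
width: 0.05
time: 14.9
ee_pos: [0.5667, 0.2828, 0.0399]
eef_rot: [0.001, 0.459, 0.002, 0.889]
ft_force: [1.8, -1.4, 10.7]
width: 0.0506
[-0.534  0.357 -0.224  2.083  1.182  0.508 -0.163] [ 1.817 -1.442 10.73 ] [-0.331 -0.815 -0.254] 0.050561874903870124
(array([-0.208, -0.177, -0.84 ]), array([-0.229,  0.372, -0.155]))
```

View pics/s14.png

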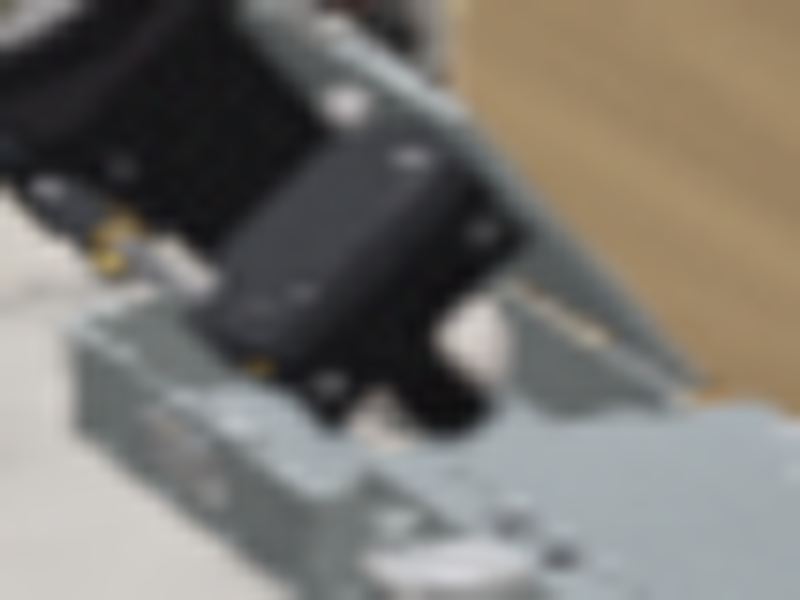

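```bash
python3 -m pendant '[{"translation":[0,0,0],"angular":[0,0,0],"hand":-0.3},{"translation":[0,0,-0.2],"angular":[0,0,0],"hand":-0.3},{"translation":[0,0,-0.2],"angular":[0,0,0],"hand":-0.3},{"translation":[0,0,0],"angular":[0,0,0],"hand":-0.3}]' 3
python3 -m pendant '[{"translation":[0,0,0],"angular":[0,0,0],"hand":0.25},{"translation":[0,0,0],"angular":[0,0,0],"hand":0.3},{"translation":[0,0,0],"angular":[0,0,0],"hand":0.35},{"translation":[0,0,0],"angular":[0,0,0],"hand":0.4}]'
python3 - <<'E'
from h import *
from bench import r
np.set_printoptions(precision=3,suppress=True)
s=r.read_state(); print(s['joint_positions'],s['ft_force'],s['torque'],s['width'])
for n in("scene",): cv2.imwrite(f"pics/{n}8.png",cv2.cvtColor(r.camera(n),cv2.COLOR_RGB2BGR))
from ov import *
overlay('scene',cv2.imread('pics/scene8.png'),[],(140,180,200,253),'pics/s15.png')
E
```

```text
time: 15.35
ee_pos: [0.5643, 0.2828, 0.0331]
eef_rot: [0.0, 0.461, 0.003, 0.887]
ft_force: [0.2, 1.6, 3.3]
width: 0.0505
time: 15.75
ee_pos: [0.5643, 0.2822, 0.0331]
eef_rot: [0.0, 0.461, 0.002, 0.887]
ft_force: [-0.5, -0.3, -1.1]
width: 0.059
[-0.538  0.366 -0.221  2.087  1.195  0.504 -0.18 ] [-0.472 -0.281 -1.098] [ 0.032  0.806 -0.049] 0.05901098236572865
```

View pics/s15.png

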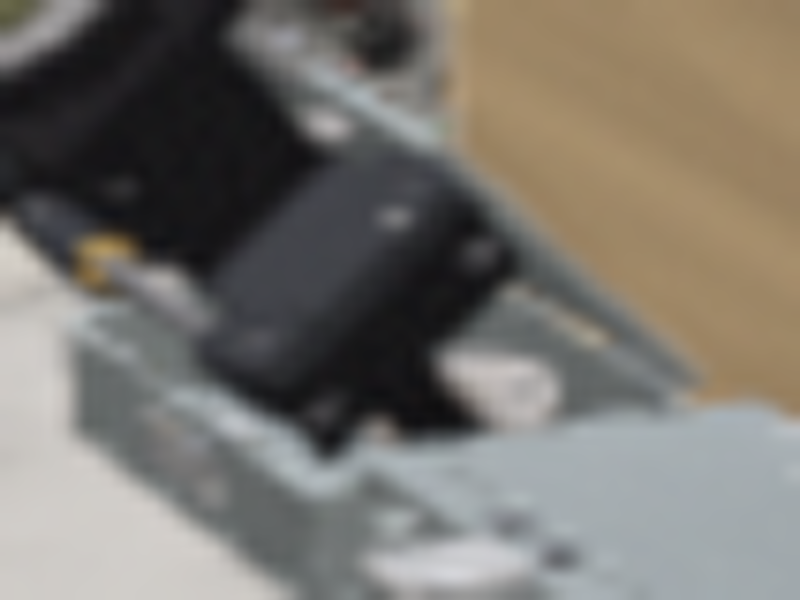

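```bash
python3 -m pendant '[{"translation":[0,0,0],"angular":[0,0,0],"hand":0.55},{"translation":[-0.6,0,0.8],"angular":[0,0,0],"hand":0.55},{"translation":[-1.6,0,2.2],"angular":[0,0,0],"hand":0.55},{"translation":[-2.2,0,3],"angular":[0,0,0],"hand":0.55},{"translation":[-2.4,0,3],"angular":[0,0,0],"hand":0.55},{"translation":[-2.4,0,2],"angular":[0,0,0],"hand":0.55},{"translation":[0,0,0],"angular":[0,0,0],"hand":0.55}]'
python3 - <<'E'
from h import *
from bench import r
np.set_printoptions(precision=3,suppress=True)
s=r.read_state(); print(s['joint_positions'],s['ft_force'],s['torque'],s['width'])
for n in("scene","top"): cv2.imwrite(f"pics/{n}9.png",cv2.cvtColor(r.camera(n),cv2.COLOR_RGB2BGR))
from ov import *
L=[(circ(.575,.282,.019,.026),(0,0,255)),(circ(.575,.282,.003,.026),(0,0,255))]
overlay('scene',cv2.imread('pics/scene9.png'),L,(125,195,190,283),'pics/s16.png')
overlay('top',cv2.imread('pics/top9.png'),[],(150,230,140,250),'pics/t16.png')
E
```

```text
time: 16.5
ee_pos: [0.4711, 0.2843, 0.1472]
eef_rot: [0.001, 0.459, 0.004, 0.888]
ft_force: [0.2, 0.1, 0.2]
width: 0.0675
[-0.534  0.025 -0.364  2.188  0.812  0.677  0.095] [0.223 0.119 0.233] [0.058 0.744 0.044] 0.06751031907437476
```

View pics/s16.png

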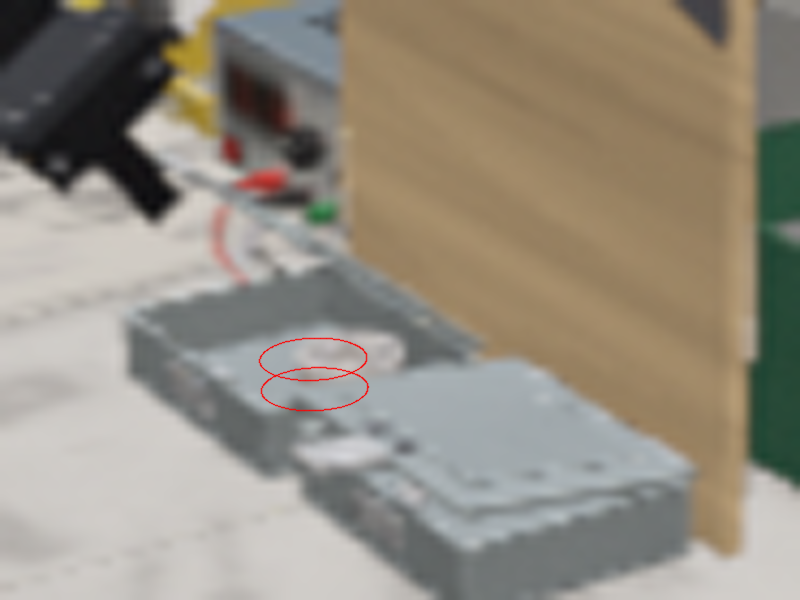

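View pics/t16.png

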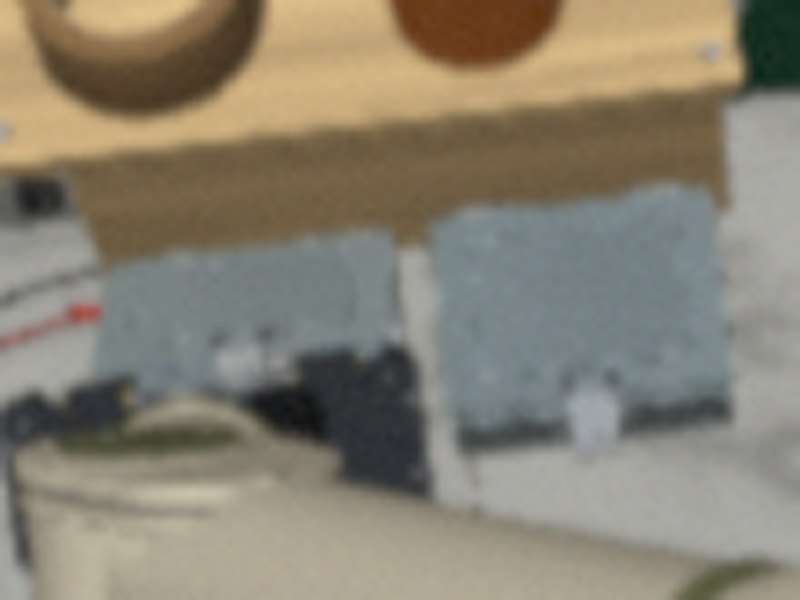

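Run:
```python
from ov import *
for z in(.003,.011,.019): print(atz('scene',165.8-.5,231-.5,z))
im=cv2.imread('pics/scene9.png')
ims=[]
for X,Y in((.595,.282),(.592,.275)):
    L=[(circ(X,Y,.019,.026),(0,0,255)),(circ(X,Y,.003,.026),(0,0,255))]
    overlay('scene',im,L,(150,180,210,250),'pics/_.png',(400,300));ims.append(cv2.imread('pics/_.png'))
overlay('scene',im,[],(150,180,210,250),'pics/_.png',(800,600));a=cv2.imread('pics/_.png')
cv2.imwrite('pics/s17.png',np.hstack(ims)); cv2.imwrite('pics/s18.png',a)
```

```text
[0.61448026 0.31419754 0.003     ]
[0.6055071  0.29776449 0.011     ]
[0.59653394 0.28133144 0.019     ]
```

View pics/s17.png

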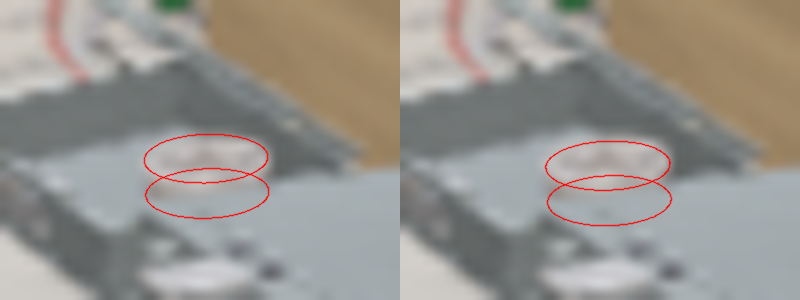

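View pics/s18.png

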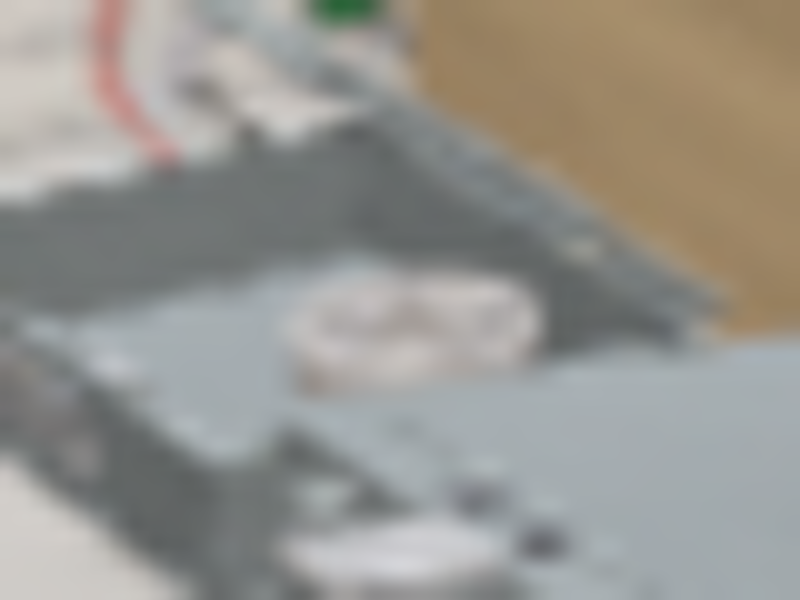

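```bash
python3 -m pendant '[{"translation":[-1,0,0],"angular":[0,0,0],"hand":0},{"translation":[-1,-0.3,-1.5],"angular":[0,0,0],"hand":-0.05},{"translation":[-1,0,-1.5],"angular":[0,0,0],"hand":-0.05},{"translation":[0,0,-1.5],"angular":[0,0,0],"hand":-0.05},{"translation":[0,0,0],"angular":[0,0,0],"hand":-0.05},{"translation":[0,0,0],"angular":[0,0,0],"hand":-0.05}]'
python3 - <<'E'
from h import *
from bench import r
np.set_printoptions(precision=3,suppress=True)
s=r.read_state(); print(s['joint_positions'],s['ft_force'],s['torque'],s['width'])
print(delta(s,[.4955,.281,.045],35))
for n in("scene","top"): cv2.imwrite(f"pics/{n}10.png",cv2.cvtColor(r.camera(n),cv2.COLOR_RGB2BGR))
from ov import *
L=lines(.57,.196,.006,.4,.11)[:-1]
overlay('scene',cv2.imread('pics/scene10.png'),L,(125,195,190,283),'pics/s19.png')
overlay('top',cv2.imread('pics/top10.png'),L,(150,230,140,250),'pics/t19.png')
E
```

```text
time: 17.2
ee_pos: [0.4423, 0.2791, 0.0979]
eef_rot: [0.0, 0.461, 0.002, 0.887]
ft_force: [0.2, 0.9, 0.1]
width: 0.0419
[-0.568  0.07  -0.386  2.272  0.95   0.643 -0.113] [0.202 0.905 0.126] [ 0.021  0.682 -0.01 ] 0.0418708587809775
(array([ 3.882,  0.189, -3.244]), array([-0.107,  0.035, -0.19 ]))
```

View pics/s19.png

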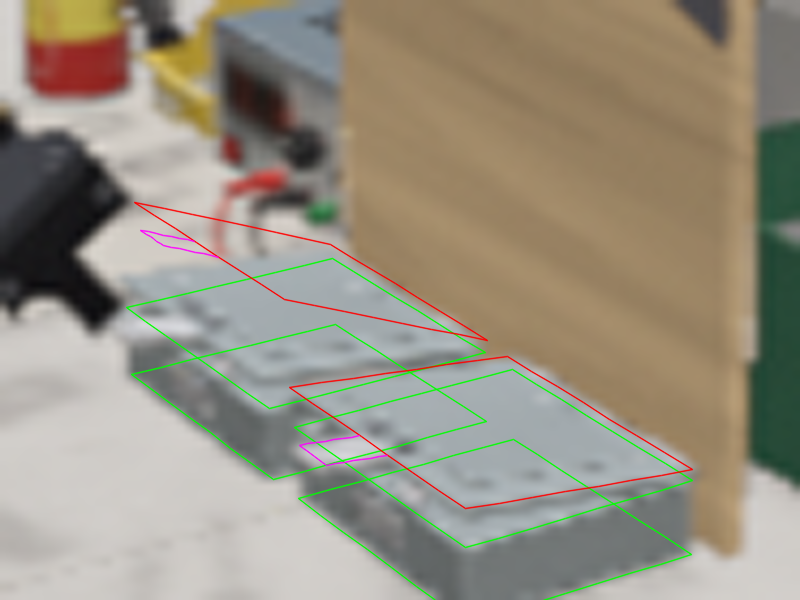

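View pics/t19.png

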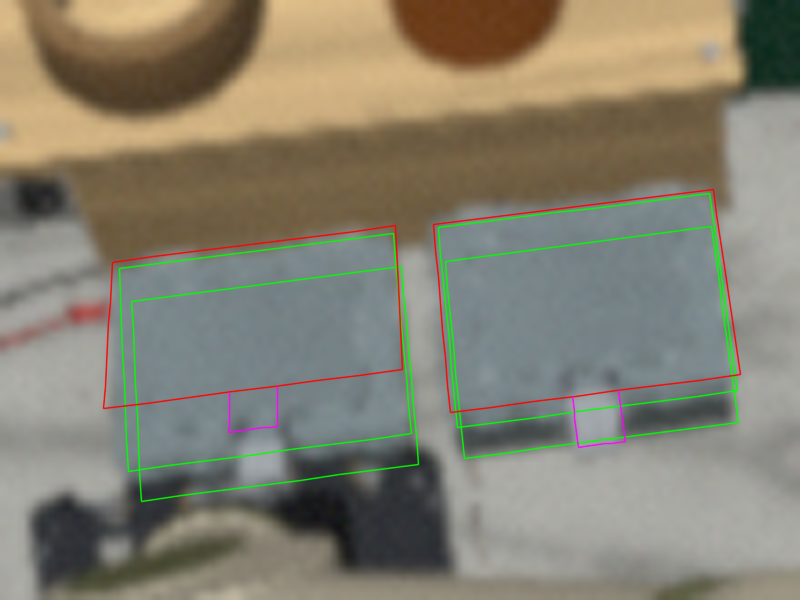

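Run:
```python
from ov import *
L=lines(.57,.196,.006,.11,.11)[:-1]
overlay('scene',cv2.imread('pics/scene10.png'),L,(140,190,195,262),'pics/s20.png')
overlay('top',cv2.imread('pics/top10.png'),L,(170,220,150,220),'pics/t20.png')
```

```text
(no output)
```

View pics/s20.png

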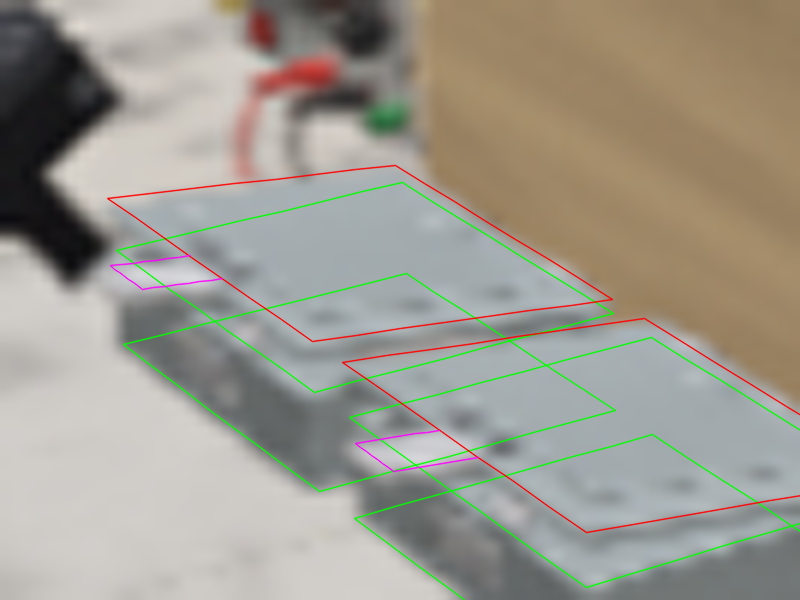

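View pics/t20.png

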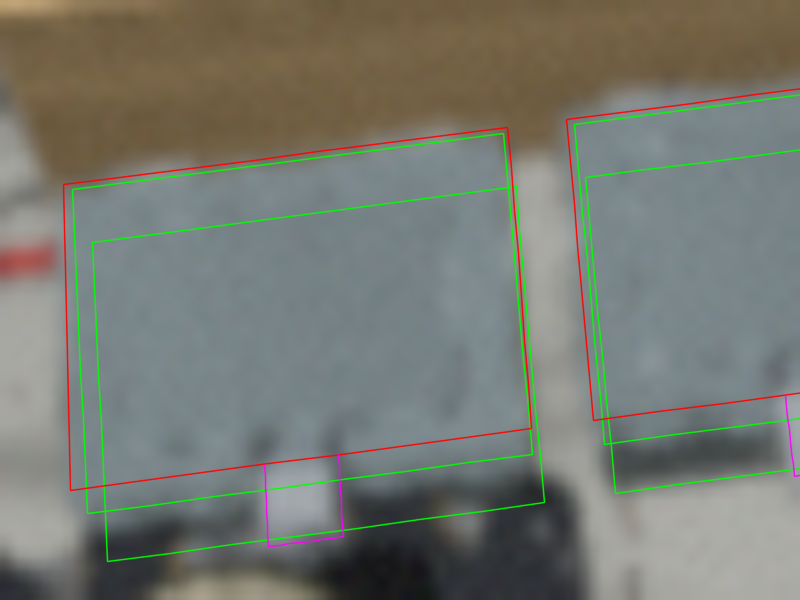

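```bash
python3 -m pendant '[{"translation":[1.3,0.1,-1.1],"angular":[0,0,0],"hand":-0.05},{"translation":[1.3,0.1,-1.1],"angular":[0,0,0],"hand":-0.05},{"translation":[1.2,0,-1.0],"angular":[0,0,0],"hand":-0.05},{"translation":[0,0,0],"angular":[0,0,0],"hand":-0.05}]' 8
python3 - <<'E'
from h import *
from bench import r
np.set_printoptions(precision=3,suppress=True)
s=r.read_state(); print(s['joint_positions'],s['ft_force'],s['torque'],s['width'])
print(delta(s,[.4955,.281,.045],35))
for n in("scene","top"): cv2.imwrite(f"pics/{n}11.png",cv2.cvtColor(r.camera(n),cv2.COLOR_RGB2BGR))
from ov import *
overlay('scene',cv2.imread('pics/scene11.png'),[],(130,190,180,260),'pics/s21.png')
E
```

```text
time: 17.7
ee_pos: [0.4815, 0.2808, 0.066]
eef_rot: [0.001, 0.461, 0.001, 0.887]
ft_force: [-0.7, -0.4, 0.3]
width: 0.0413
[-0.552  0.194 -0.336  2.226  1.095  0.588 -0.197] [-0.717 -0.373  0.348] [0.067 0.647 0.029] 0.041253281498243956
(array([-0.034,  0.025, -0.056]), array([-0.145,  0.085, -0.092]))
```

View pics/s21.png

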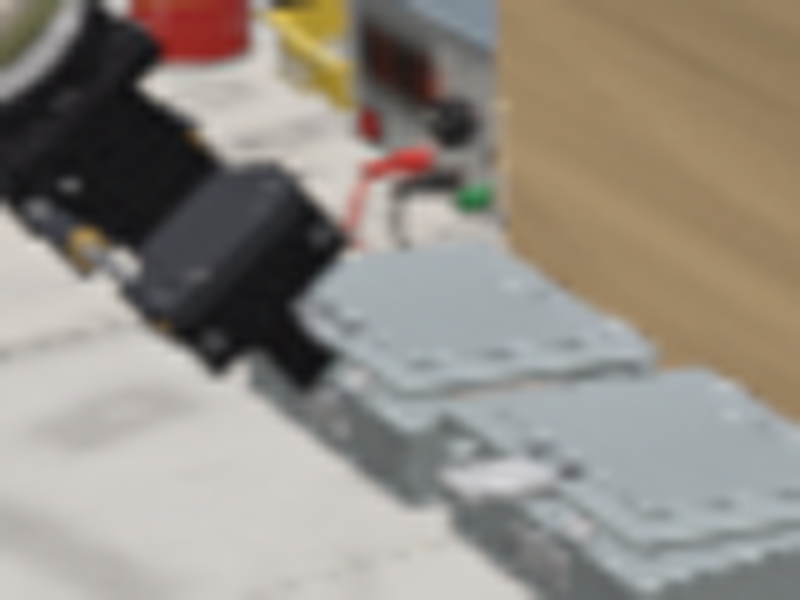

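```bash
python3 -m pendant '[{"translation":[0,0,0],"angular":[0,0,0],"hand":-0.3},{"translation":[0,0,0],"angular":[0,0,0],"hand":-0.8},{"translation":[0,0,0],"angular":[0,0,0],"hand":-0.8},{"translation":[0,0,0],"angular":[0,0,0],"hand":-0.8}]' 8
python3 - <<'E'
from bench import r
for i in range(1):
    s=r.read_state(); print(s['ft_force'],s['torque'],s['width'])
E
```

```text
time: 18.2
ee_pos: [0.4804, 0.2823, 0.067]
eef_rot: [0.001, 0.461, 0.003, 0.888]
ft_force: [0.2, 3.1, -0.4]
width: 0.0243
[ 0.2344061   3.07921065 -0.44117374] [0.55176741 0.76348412 0.22796221] 0.024283019625241098
```

```bash
python3 -m pendant '[{"translation":[0,0.2,0],"angular":[0,0,0],"hand":-0.8},{"translation":[0,0,0],"angular":[0,0,0],"hand":-0.8},{"translation":[-0.04,0,-0.4],"angular":[0,-1.5,0],"hand":-0.8},{"translation":[-0.03,0,-0.4],"angular":[0,-1.5,0],"hand":-0.8},{"translation":[-0.03,0,-0.4],"angular":[0,-1.5,0],"hand":-0.8},{"translation":[-0.03,0,-0.4],"angular":[0,-1.5,0],"hand":-0.8},{"translation":[0,0,0],"angular":[0,0,0],"hand":-0.8}]' 25
python3 - <<'E'
from h import *
from bench import r
np.set_printoptions(precision=3,suppress=True)
s=r.read_state(); print(s['joint_positions'],s['ft_force'],s['torque'],s['width'])
print(delta(s,[.4955,.281,.031],41))
E
```

```text
time: 18.9
ee_pos: [0.4783, 0.2828, 0.0497]
eef_rot: [-0.001, 0.414, 0.002, 0.91]
ft_force: [-12.2, -5.8, 8.3]
width: 0.0236
[-0.632  0.242 -0.319  2.286  1.401  0.636 -0.546] [-12.186  -5.795   8.316] [-0.946  1.246 -0.937] 0.02361338623154657
(array([ 0.078, -0.178,  0.019]), array([-0.034,  0.132, -0.237]))
```

```bash
python3 -m pendant '[{"translation":[-0.1,-0.07,0],"angular":[0,0,0],"hand":-0.8},{"translation":[0,0,0],"angular":[0,0,0],"hand":-0.8}]'; python3 -m pendant '[{"translation":[-0.05,0,0.1],"angular":[0,0,0],"hand":-0.8},{"translation":[0,0,0],"angular":[0,0,0],"hand":-0.8}]'
python3 - <<'E'
from h import *
from bench import r
np.set_printoptions(precision=3,suppress=True)
s=r.read_state(); print(s['joint_positions'],s['ft_force'],s['torque'],s['width'])
for n in("scene","top"): cv2.imwrite(f"pics/{n}12.png",cv2.cvtColor(r.camera(n),cv2.COLOR_RGB2BGR))
from ov import *
overlay('scene',cv2.imread('pics/scene12.png'),[],(130,190,180,260),'pics/s22.png')
E
```

```text
time: 19.1
ee_pos: [0.4782, 0.2826, 0.0504]
eef_rot: [0.0, 0.414, 0.002, 0.91]
ft_force: [-2.4, -1.1, 0.4]
width: 0.0238
time: 19.3
ee_pos: [0.4781, 0.2825, 0.0517]
eef_rot: [0.001, 0.414, 0.002, 0.91]
ft_force: [2.8, -1.0, -1.0]
width: 0.0236
[-0.631  0.236 -0.319  2.287  1.394  0.634 -0.541] [ 2.812 -0.986 -1.027] [-0.228  0.497 -0.219] 0.023644618352263107
```

View pics/s22.png

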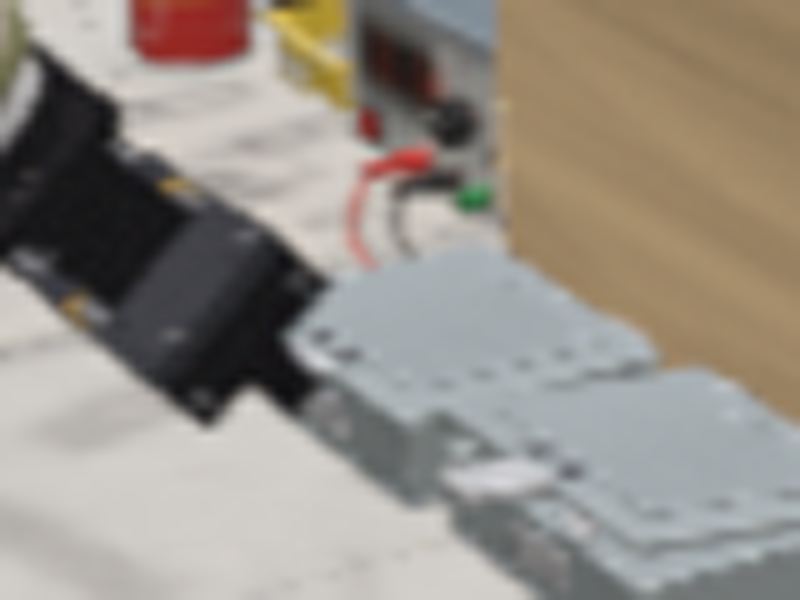

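```bash
python3 -m pendant '[{"translation":[0,0,0.15],"angular":[0,0,0],"hand":-0.8},{"translation":[0,0,0.15],"angular":[0,0,0],"hand":-0.8},{"translation":[0,0,0],"angular":[0,0,0],"hand":-0.8}]'; python3 -m pendant '[{"translation":[0,0,0.15],"angular":[0,0,0],"hand":-0.8},{"translation":[0,0,0],"angular":[0,0,0],"hand":-0.8}]'; python3 -m pendant '[{"translation":[0,0,0.1],"angular":[0,0,0],"hand":-0.8},{"translation":[0,0,0],"angular":[0,0,0],"hand":-0.8}]'
```

```text
time: 19.7
ee_pos: [0.4781, 0.2825, 0.0548]
eef_rot: [0.001, 0.414, 0.002, 0.91]
ft_force: [6.4, -0.6, -2.9]
width: 0.0234
time: 19.9
ee_pos: [0.4781, 0.2825, 0.0562]
eef_rot: [0.001, 0.414, 0.002, 0.91]
ft_force: [5.7, -1.1, -4.2]
width: 0.0231
time: 20.1
ee_pos: [0.4782, 0.2826, 0.0572]
eef_rot: [0.001, 0.414, 0.002, 0.91]
ft_force: [6.8, -0.5, -4.4]
width: 0.0235
```

```bash
python3 -m pendant '[{"translation":[0.06,0,0.1],"angular":[0,0,0],"hand":-0.8},{"translation":[0,0,0],"angular":[0,0,0],"hand":-0.8}]'; python3 -m pendant '[{"translation":[0,0,0.1],"angular":[0,0,0],"hand":-0.8},{"translation":[0,0,0],"angular":[0,0,0],"hand":-0.8}]';python3 -m pendant '[{"translation":[0,0,0.05],"angular":[0,0,0],"hand":-0.8},{"translation":[0,0,0],"angular":[0,0,0],"hand":-0.8}]'
```

```text
time: 20.3
ee_pos: [0.4782, 0.2825, 0.0577]
eef_rot: [0.0, 0.414, 0.002, 0.91]
ft_force: [4.4, -0.5, -4.9]
width: 0.0231
time: 20.5
ee_pos: [0.4783, 0.2825, 0.0588]
eef_rot: [0.0, 0.414, 0.002, 0.91]
ft_force: [6.9, 0.0, -6.9]
width: 0.024
time: 20.7
ee_pos: [0.4783, 0.2825, 0.0592]
eef_rot: [0.0, 0.414, 0.002, 0.91]
ft_force: [6.1, -1.1, -6.5]
width: 0.0236
```

```bash
python3 -m pendant '[{"translation":[0,0,0.05],"angular":[0,0,0],"hand":-0.8},{"translation":[0,0,0],"angular":[0,0,0],"hand":-0.8},{"translation":[0,0,0],"angular":[0,0,0],"hand":-0.8},{"translation":[0,0,0],"angular":[0,0,0],"hand":-0.8},{"translation":[0,0,0],"angular":[0,0,0],"hand":-0.8},{"translation":[0,0,0],"angular":[0,0,0],"hand":-0.8},{"translation":[0,0,0],"angular":[0,0,0],"hand":-0.8},{"translation":[0,0,0],"angular":[0,0,0],"hand":-0.8},{"translation":[0,0,0],"angular":[0,0,0],"hand":-0.8},{"translation":[0,0,0],"angular":[0,0,0],"hand":-0.8}]'
python3 - <<'E'
from h import *
from bench import r
for n in("scene",): cv2.imwrite(f"pics/{n}13.png",cv2.cvtColor(r.camera(n),cv2.COLOR_RGB2BGR))
from ov import *
overlay('scene',cv2.imread('pics/scene13.png'),[],(130,190,180,260),'pics/s23.png')
E
```

```text
time: 21.7
ee_pos: [0.4782, 0.2825, 0.0596]
eef_rot: [0.0, 0.414, 0.002, 0.91]
ft_force: [6.9, 0.8, -7.2]
width: 0.0237
```

View pics/s23.png

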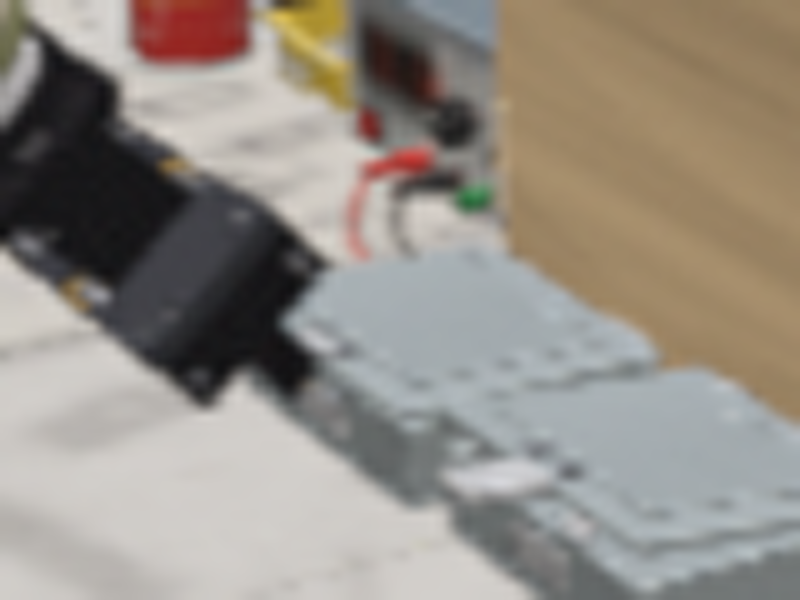

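```bash
python3 -m pendant '[{"translation":[0,0,-0.25],"angular":[0,0,0],"hand":-0.8},{"translation":[0,0,-0.25],"angular":[0,0,0],"hand":-0.8},{"translation":[0,0,-0.2],"angular":[0,0,0],"hand":-0.8},{"translation":[0,0,0],"angular":[0,0,0],"hand":-0.3},{"translation":[0,0,0],"angular":[0,0,0],"hand":-0.05},{"translation":[0,0,0],"angular":[0,0,0],"hand":-0.05},{"translation":[-0.8,0,0.7],"angular":[0,0,0],"hand":-0.05},{"translation":[-1.6,0,1.3],"angular":[0,1,0],"hand":-0.05},{"translation":[-1.6,0,1.3],"angular":[0,2,0],"hand":-0.05},{"translation":[0,0,0],"angular":[0,2,0],"hand":-0.05}]'
python3 - <<'E'
from h import *
from bench import r
np.set_printoptions(precision=3,suppress=True)
s=r.read_state(); print(s['joint_positions'],s['ft_force'],s['torque'],s['width'])
print(delta(s,[.457,.1125,.085],35))
for n in("scene","top"): cv2.imwrite(f"pics/{n}14.png",cv2.cvtColor(r.camera(n),cv2.COLOR_RGB2BGR))
from ov import *
L=lines(.57,.1965,.006,.0,.11)[:-1]
overlay('scene',cv2.imread('pics/scene14.png'),L,(140,190,195,262),'pics/s24.png')
overlay('top',cv2.imread('pics/top14.png'),[],(150,230,140,250),'pics/t24.png')
E
```

```text
time: 22.75
ee_pos: [0.4372, 0.2843, 0.0876]
eef_rot: [0.001, 0.453, 0.004, 0.892]
ft_force: [1.0, -0.5, -0.0]
width: 0.041
[-0.611  0.091 -0.373  2.291  1.029  0.641 -0.216] [ 0.951 -0.47  -0.004] [ 0.034  0.73  -0.011] 0.04104197062273543
(array([  0.55 , -17.181,   1.785]), array([-0.278,  1.127, -0.386]))
```

View pics/s24.png

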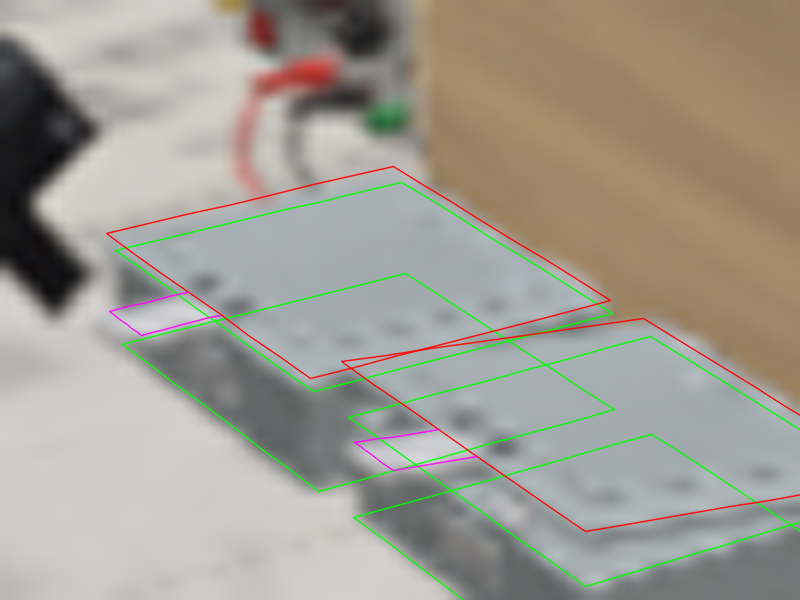

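View pics/t24.png

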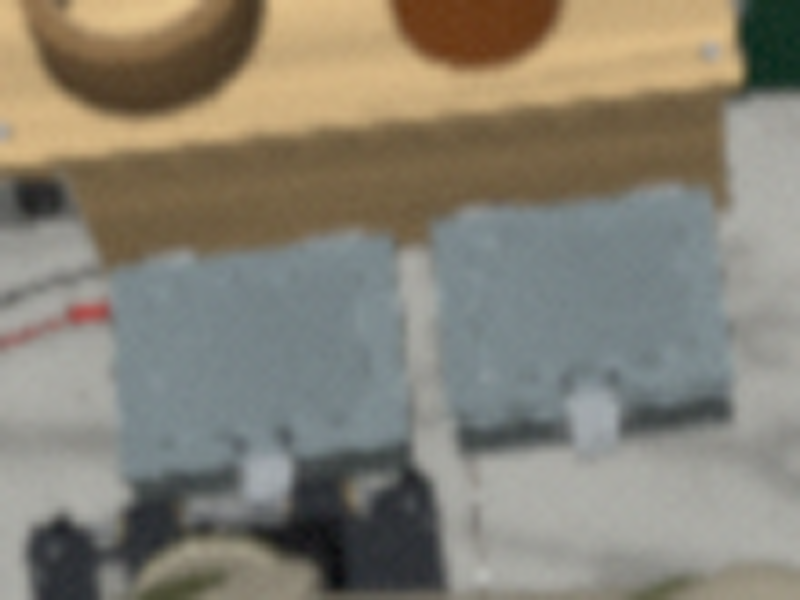

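```bash
python3 -m pendant '[{"translation":[0,-2.5,1],"angular":[0,0.5,0],"hand":-0.05},{"translation":[0.1,-3.5,0.8],"angular":[0,0.6,0],"hand":-0.05},{"translation":[0.2,-3.8,0],"angular":[0,0,0],"hand":-0.05},{"translation":[0.2,-3.8,0],"angular":[0,0,0],"hand":-0.05},{"translation":[0,-2.6,0],"angular":[0,0,0],"hand":-0.05},{"translation":[0,-0.9,0],"angular":[0,0,0],"hand":-0.05},{"translation":[0,0,0],"angular":[0,0,0],"hand":-0.05}]' 8
python3 - <<'E'
from h import *
from bench import r
np.set_printoptions(precision=3,suppress=True)
s=r.read_state(); print(s['joint_positions'],s['ft_force'],s['torque'],s['width'])
print(delta(s,[.4955,.1125,.045],35))
E
```

```text
time: 23.55
ee_pos: [0.4413, 0.1659, 0.1091]
eef_rot: [0.008, 0.464, 0.004, 0.886]
ft_force: [-0.2, -1.4, -0.1]
width: 0.0414
[ 0.003 -0.143 -0.673  2.417  0.686  0.433  0.308] [-0.197 -1.411 -0.107] [-0.027  0.65   0.019] 0.041405779567890995
(array([ 3.987, -5.339, -4.362]), array([-0.979, -0.285,  0.025]))
```

```bash
python3 -m pendant '[{"translation":[1.5,0,0],"angular":[-0.5,2,0],"hand":-0.05},{"translation":[1.5,-1,0],"angular":[-0.5,2,0],"hand":-0.05},{"translation":[1,-2.2,0],"angular":[0,1,0],"hand":-0.05},{"translation":[0,-2.1,0],"angular":[0,0,0],"hand":-0.05},{"translation":[0,0,0],"angular":[0,0,0],"hand":-0.05}]' 8
python3 - <<'E'
from h import *
from bench import r
np.set_printoptions(precision=3,suppress=True)
s=r.read_state(); print(s['joint_positions'],s['ft_force'],s['torque'],s['width'])
print(delta(s,[.4955,.1125,.045],30))
E
```

```text
time: 24.05
ee_pos: [0.4801, 0.1137, 0.1082]
eef_rot: [-0.0, 0.503, 0.001, 0.864]
ft_force: [-0.8, 0.0, -0.5]
width: 0.0409
[ 0.044 -0.075 -0.5    2.332  0.444  0.445  0.749] [-0.844  0.042 -0.507] [ 0.062  0.631 -0.003] 0.04094368840672834
(array([ 0.287, -0.117, -4.154]), array([ 0.005, -0.442, -0.1  ]))
```

```bash
python3 -m pendant '[{"translation":[0.1,0,-1.5],"angular":[0,0,0],"hand":-0.05},{"translation":[0.1,-0.1,-1.5],"angular":[0,0,0],"hand":-0.05},{"translation":[0,0,-1.1],"angular":[0,0,0],"hand":-0.05},{"translation":[0,0,0],"angular":[0,0,0],"hand":-0.05}]' 8
python3 - <<'E'
from h import *
from bench import r
np.set_printoptions(precision=3,suppress=True)
s=r.read_state(); print(s['joint_positions'],s['ft_force'],s['torque'],s['width'])
print(delta(s,[.4955,.1125,.045],30))
for n in("scene",): cv2.imwrite(f"pics/{n}15.png",cv2.cvtColor(r.camera(n),cv2.COLOR_RGB2BGR))
from ov import *
overlay('scene',cv2.imread('pics/scene15.png'),[],(130,205,190,290),'pics/s25.png')
E
```

```text
time: 24.45
ee_pos: [0.4813, 0.1156, 0.0664]
eef_rot: [-0.002, 0.504, 0.003, 0.864]
ft_force: [-0.5, -0.1, -0.3]
width: 0.0412
[ 0.054  0.028 -0.527  2.358  0.7    0.371  0.499] [-0.453 -0.077 -0.337] [0.032 0.589 0.005] 0.041243578728708485
(array([ 0.172, -0.306,  0.027]), array([-0.011, -0.494, -0.367]))
```

View pics/s25.png

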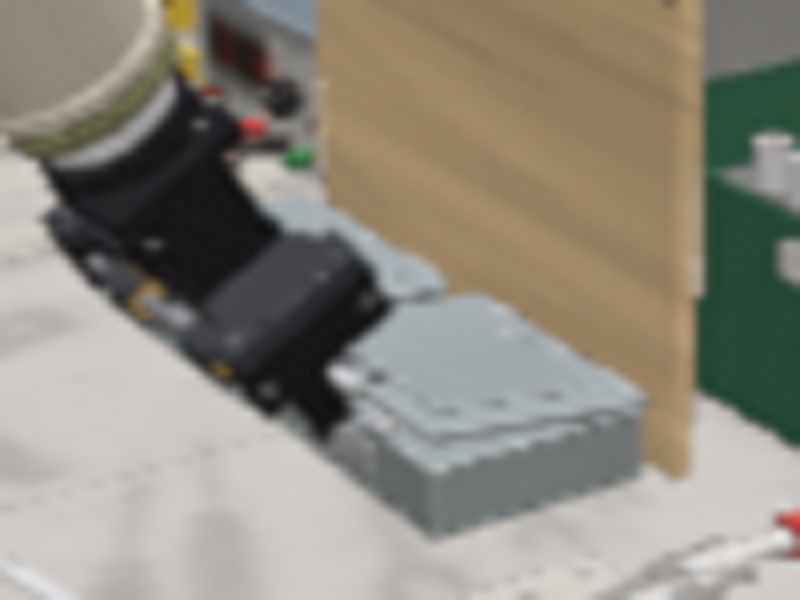

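```bash
python3 -m pendant '[{"translation":[0,-0.25,0],"angular":[0,0,0],"hand":-0.05},{"translation":[0,0,0],"angular":[0,0,0],"hand":-0.3},{"translation":[0,0,0],"angular":[0,0,0],"hand":-0.8},{"translation":[0,0,0],"angular":[0,0,0],"hand":-0.8},{"translation":[0,0,0],"angular":[0,0,0],"hand":-0.8}]' 8
```

```text
time: 25.0
ee_pos: [0.4828, 0.1128, 0.0687]
eef_rot: [-0.0, 0.502, 0.003, 0.865]
ft_force: [-0.5, 2.4, -0.3]
width: 0.0239
```

```bash
python3 -m pendant '[{"translation":[0,0.15,0],"angular":[0,0,0],"hand":-0.8},{"translation":[0,0,0],"angular":[0,0,0],"hand":-0.8}]' 25; python3 -m pendant '[{"translation":[0,0,0.25],"angular":[0,0,0],"hand":-0.8},{"translation":[0,0,0.25],"angular":[0,0,0],"hand":-0.8},{"translation":[0,0,0],"angular":[0,0,0],"hand":-0.8}]';python3 -m pendant '[{"translation":[0,0,0.25],"angular":[0,0,0],"hand":-0.8},{"translation":[0,0,0.25],"angular":[0,0,0],"hand":-0.8},{"translation":[0,0,0],"angular":[0,0,0],"hand":-0.8}]'
python3 - <<'E'
from h import *
from bench import r
print(r.read_state()['joint_positions'].round(3))
for n in("scene",): cv2.imwrite(f"pics/{n}16.png",cv2.cvtColor(r.camera(n),cv2.COLOR_RGB2BGR))
from ov import *
overlay('scene',cv2.imread('pics/scene16.png'),[],(130,205,190,290),'pics/s26.png')
E
```

```text
time: 25.2
ee_pos: [0.4828, 0.1131, 0.0684]
eef_rot: [-0.001, 0.502, 0.002, 0.865]
ft_force: [1.2, -1.7, -0.5]
width: 0.0239
time: 25.5
ee_pos: [0.4833, 0.1131, 0.0739]
eef_rot: [-0.0, 0.502, 0.002, 0.865]
ft_force: [7.7, -1.3, -4.3]
width: 0.0235
time: 25.8
ee_pos: [0.4837, 0.1132, 0.0792]
eef_rot: [-0.0, 0.502, 0.002, 0.865]
ft_force: [10.9, -1.9, -6.2]
width: 0.0236
[ 6.80e-02 -1.00e-03 -5.29e-01  2.35e+00  6.20e-01  3.84e-01  5.81e-01]
```

View pics/s26.png

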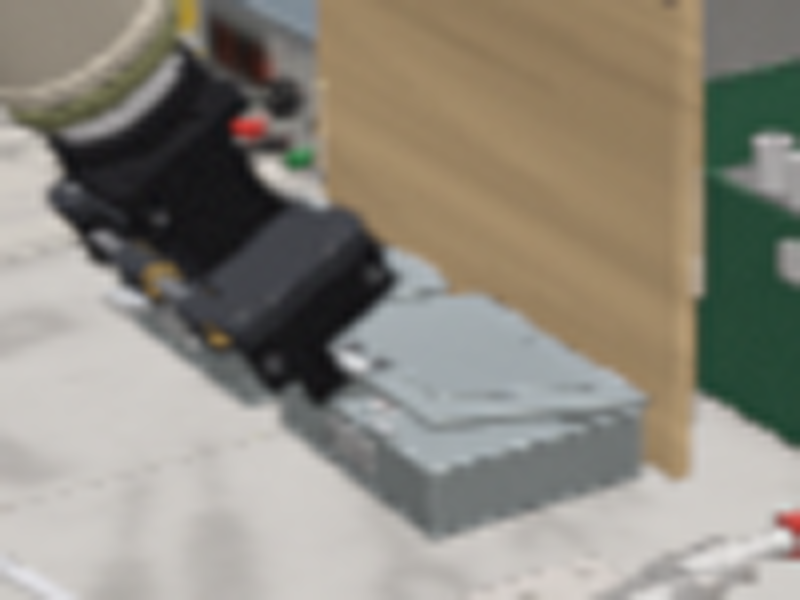

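```bash
python3 -m pendant '[{"translation":[0,0,-0.5],"angular":[0,0,0],"hand":-0.8},{"translation":[0,0,-0.5],"angular":[0,0,0],"hand":-0.8},{"translation":[-0.03,0,-0.4],"angular":[0,-1,0],"hand":-0.8},{"translation":[-0.03,0,-0.4],"angular":[0,-1,0],"hand":-0.8},{"translation":[0,0,-0.3],"angular":[0,-1,0],"hand":-0.8},{"translation":[0,0,0],"angular":[0,0,0],"hand":-0.8}]';python3 -m pendant '[{"translation":[-0.03,0,-0.3],"angular":[0,-1,0],"hand":-0.8},{"translation":[0,0,0],"angular":[0,0,0],"hand":-0.8}]'
python3 - <<'E'
from bench import r
print(r.read_state()['joint_positions'].round(3))
E
```

```text
time: 26.45
ee_pos: [0.4812, 0.1132, 0.0566]
eef_rot: [-0.001, 0.48, 0.002, 0.877]
ft_force: [-2.2, -2.2, -1.4]
width: 0.0234
time: 26.65
ee_pos: [0.481, 0.1132, 0.0536]
eef_rot: [-0.001, 0.473, 0.002, 0.881]
ft_force: [-4.7, -1.8, -0.1]
width: 0.0241
[ 0.069  0.052 -0.565  2.415  1.105  0.324  0.083]
```

```bash
python3 -m pendant '[{"translation":[0,0,-0.2],"angular":[0,0,0],"hand":-0.8},{"translation":[0,0,0],"angular":[0,0,0],"hand":-0.8}]';python3 -m pendant '[{"translation":[0,0,-0.2],"angular":[0,0,0],"hand":-0.8},{"translation":[0,0,0],"angular":[0,0,0],"hand":-0.8}]'
python3 - <<'E'
from h import *
from bench import r
print(r.read_state()['joint_positions'].round(3))
for n in("scene",): cv2.imwrite(f"pics/{n}17.png",cv2.cvtColor(r.camera(n),cv2.COLOR_RGB2BGR))
from ov import *
overlay('scene',cv2.imread('pics/scene17.png'),[],(130,205,190,290),'pics/s27.png')
E
```

```text
time: 26.85
ee_pos: [0.481, 0.1132, 0.0517]
eef_rot: [-0.001, 0.473, 0.002, 0.881]
ft_force: [-6.8, -2.4, 0.3]
width: 0.0233
time: 27.05
ee_pos: [0.4812, 0.1132, 0.05]
eef_rot: [-0.001, 0.473, 0.002, 0.881]
ft_force: [-11.3, -2.4, 10.1]
width: 0.0234
[ 0.099  0.065 -0.596  2.415  1.147  0.326  0.044]
```

View pics/s27.png

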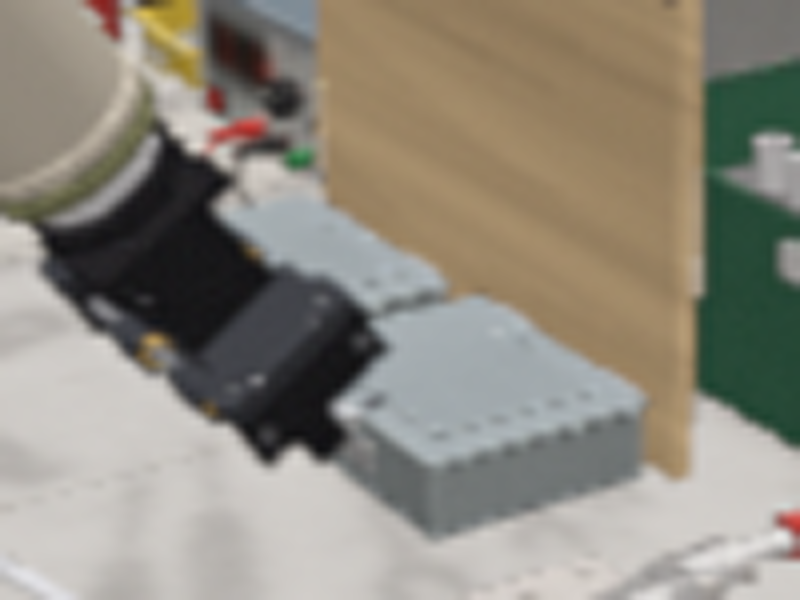

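```bash
python3 -m pendant '[{"translation":[-0.1,0,0.1],"angular":[0,0,0],"hand":-0.8},{"translation":[0,0,0.2],"angular":[0,0,0],"hand":-0.8},{"translation":[0,0,0.15],"angular":[0,0,0],"hand":-0.8},{"translation":[0,0,0],"angular":[0,0,0],"hand":-0.8}]';python3 -m pendant '[{"translation":[0.03,0,0.15],"angular":[0,0,0],"hand":-0.8},{"translation":[0.03,0,0.1],"angular":[0,0,0],"hand":-0.8},{"translation":[0,0,0],"angular":[0,0,0],"hand":-0.8}]'
```

```text
time: 27.5
ee_pos: [0.481, 0.1133, 0.0551]
eef_rot: [-0.0, 0.472, 0.002, 0.882]
ft_force: [3.6, -3.0, -2.4]
width: 0.0237
time: 27.8
ee_pos: [0.4811, 0.1133, 0.0571]
eef_rot: [-0.001, 0.472, 0.002, 0.882]
ft_force: [2.6, -4.7, -3.2]
width: 0.0237
```

```bash
python3 -m pendant '[{"translation":[0,-0.03,0.12],"angular":[0,0,0],"hand":-0.8},{"translation":[0,0,0],"angular":[0,0,0],"hand":-0.8}]';python3 -m pendant '[{"translation":[0,0,0.12],"angular":[0,0,0],"hand":-0.8},{"translation":[0,0,0],"angular":[0,0,0],"hand":-0.8}]'
```

```text
time: 28.0
ee_pos: [0.4811, 0.1132, 0.0583]
eef_rot: [-0.001, 0.472, 0.002, 0.882]
ft_force: [3.0, -4.5, -5.4]
width: 0.0233
time: 28.2
ee_pos: [0.4811, 0.1132, 0.0595]
eef_rot: [-0.001, 0.472, 0.002, 0.882]
ft_force: [4.1, -4.3, -6.5]
width: 0.0241
```

```bash
python3 -m pendant '[{"translation":[0,0,0.07],"angular":[0,0,0],"hand":-0.8},{"translation":[0,0,0],"angular":[0,0,0],"hand":-0.8},{"translation":[0,0,0],"angular":[0,0,0],"hand":-0.8},{"translation":[0,0,0],"angular":[0,0,0],"hand":-0.8},{"translation":[0,0,0],"angular":[0,0,0],"hand":-0.8},{"translation":[0,0,0],"angular":[0,0,0],"hand":-0.8},{"translation":[0,0,0],"angular":[0,0,0],"hand":-0.8},{"translation":[0,0,0],"angular":[0,0,0],"hand":-0.8},{"translation":[0,0,0],"angular":[0,0,0],"hand":-0.8},{"translation":[0,0,0],"angular":[0,0,0],"hand":-0.8}]'
python3 - <<'E'
from h import *
from bench import r
print(r.read_state()['joint_positions'].round(3))
for n in("scene",): cv2.imwrite(f"pics/{n}18.png",cv2.cvtColor(r.camera(n),cv2.COLOR_RGB2BGR))
from ov import *
overlay('scene',cv2.imread('pics/scene18.png'),[],(130,205,190,290),'pics/s28.png')
E
```

```text
time: 29.2
ee_pos: [0.4811, 0.1132, 0.0601]
eef_rot: [-0.001, 0.472, 0.002, 0.882]
ft_force: [4.9, -4.2, -8.5]
width: 0.0237
[ 0.14   0.037 -0.632  2.409  1.048  0.326  0.142]
```

View pics/s28.png

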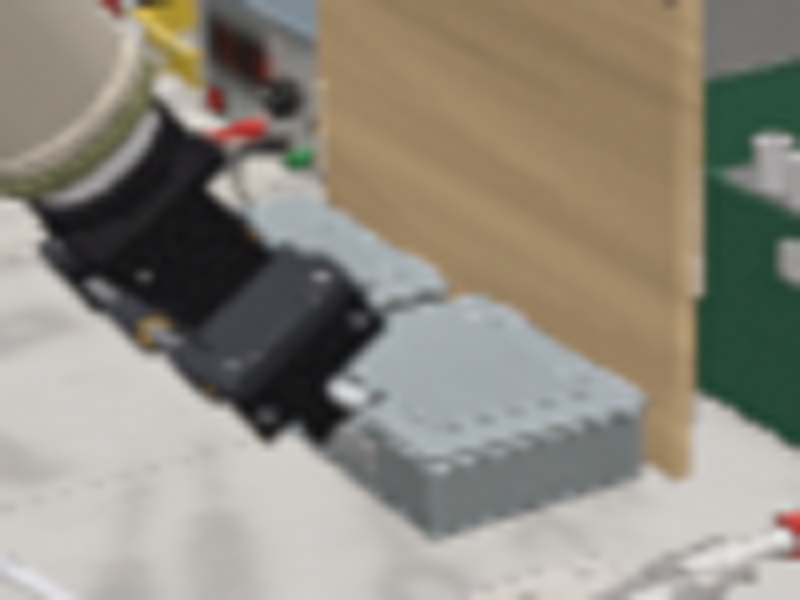

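```bash
python3 -m pendant '[{"translation":[0,0,-0.25],"angular":[0,0,0],"hand":-0.8},{"translation":[0,0,-0.25],"angular":[0,0,0],"hand":-0.8},{"translation":[0,0,-0.25],"angular":[0,0,0],"hand":-0.8},{"translation":[0,0,0],"angular":[0,0,0],"hand":-0.3},{"translation":[0,0,0],"angular":[0,0,0],"hand":-0.05},{"translation":[0,0,0],"angular":[0,0,0],"hand":0},{"translation":[-0.2,0,1],"angular":[0,1,0],"hand":0},{"translation":[-0.2,0,1.5],"angular":[0,2,0],"hand":0},{"translation":[0,0,2],"angular":[0,3,0],"hand":0},{"translation":[0,0,2.5],"angular":[0,3,0],"hand":0},{"translation":[0,0,3],"angular":[0,4,0],"hand":0},{"translation":[-0.5,0,3],"angular":[0,4,0],"hand":0},{"translation":[-1,0,2],"angular":[0,4,0],"hand":0},{"translation":[-1,0,0],"angular":[0,4,0],"hand":0},{"translation":[0,0,0],"angular":[0,0,0],"hand":0}]'
python3 - <<'E'
from h import *
from bench import r
np.set_printoptions(precision=3,suppress=True)
s=r.read_state(); print(s['joint_positions'],s['ft_force'],s['width'])
for n in("scene","top"): cv2.imwrite(f"pics/{n}19.png",cv2.cvtColor(r.camera(n),cv2.COLOR_RGB2BGR))
from ov import *
L=lines(.57,.1965,.006,.0,.0)[:-1]
overlay('scene',cv2.imread('pics/scene19.png'),L,(140,200,195,275),'pics/s29.png')
overlay('top',cv2.imread('pics/top19.png'),[],(140,240,140,400),'pics/t29.png',(800,310))
overlay('scene',cv2.imread('pics/scene19.png'),[],(100,280,140,380),'pics/s30.png')
E
```

```text
time: 30.75
ee_pos: [0.4546, 0.1116, 0.1955]
eef_rot: [-0.002, 0.642, -0.001, 0.766]
ft_force: [0.5, -0.7, -0.4]
width: 0.0438
[ 0.234 -0.075 -0.587  2.03   0.027  1.011  1.205] [ 0.45  -0.739 -0.406] 0.04377915147744747
```

View pics/s29.png

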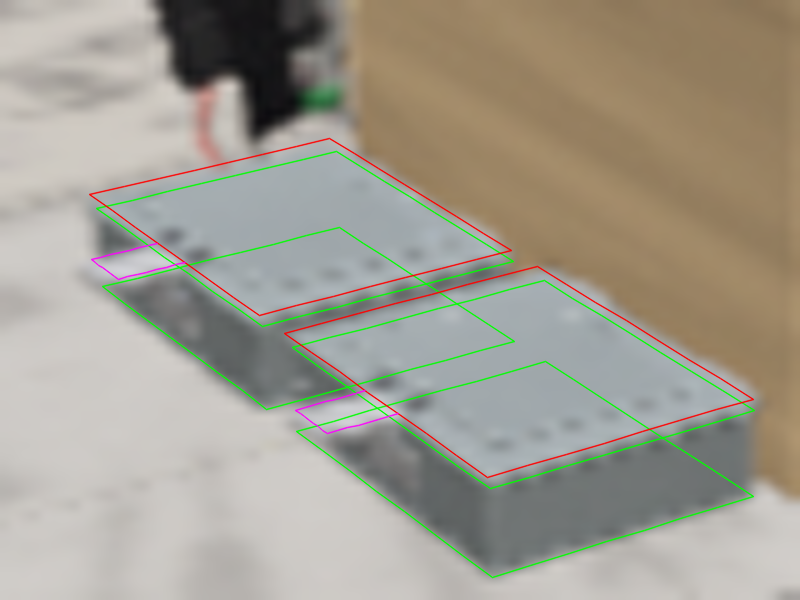

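View pics/t29.png

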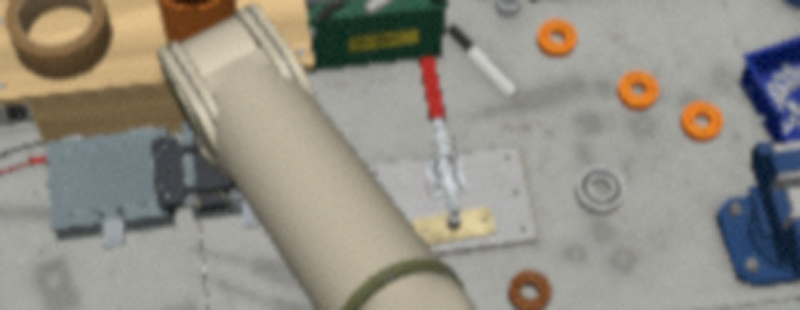

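View pics/s30.png

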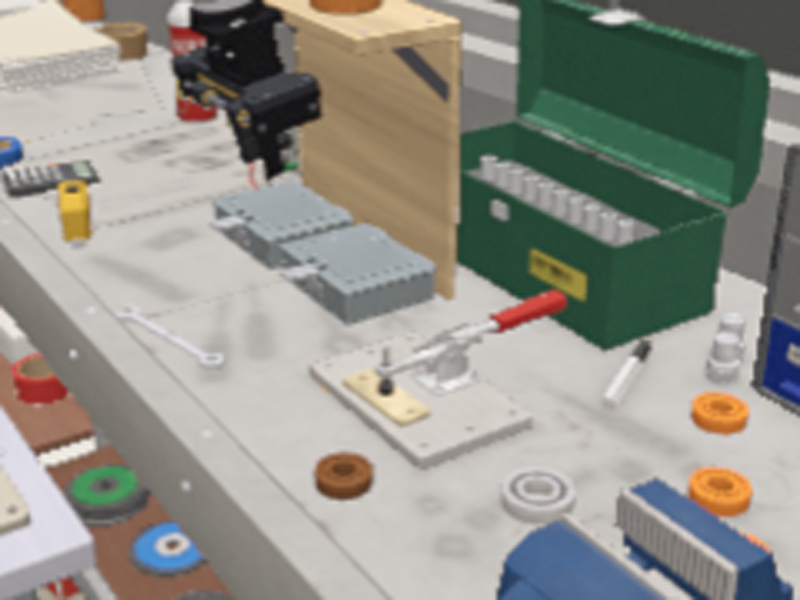

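```bash
python3 -c "
from bench import r
print(r.close_job())"
```

```text
the job is handed in; nothing more can be done
None
```

The job is done and handed in at about 31 s of the 72 s allowed; the hand-in call reports no verdict.

- **Bearing:** The smaller bearing was the farther of the two. It turned in the grip during the carry, so I set its near edge on the floor of the left-hand case, the open one (case A). I then let it drop flat. A picture before the lid closed matched a flat ring at about (0.595, 0.282) m. It sits a few millimetres short of the back wall, further back than I aimed.
- **Case A:** The lid was already coming down by the time I had withdrawn the gripper; I may have brushed it. I pressed it shut by its tab with about 8 N, and it snapped to the shut height. A steady tug of about 7 N for about 1 s held.
- **Case B:** The first tug brought the lid up, so it was not caught. I pressed it shut with about 10 N. A second steady tug, reading 8.5 N, held for about 1 s.
- **Last checks:** Both lids match the shut outline in the last scene picture. The larger bearing and the tape measure look unmoved. The gripper is clear and the wrist force is near zero.

I worked out the tug strengths from the wrist force and the lift height, because the tab stretch cannot be read directly. During case B, joint 4 ran close to its limit, at 2.417 rad against 2.42. During the pickup, joint 5 ran close to its limit, at -1.256 rad against -1.27. Neither reading passed its range.

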